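# Hang washed slide carriers and the rinse basket up to dry

### The job

Put the washed things up to dry: swing the retaining bar of the peg stand well open (a quarter turn or so), hang every upright slide carrier by its two holes on the two pegs, one behind another, and then swing the bar fully shut across the peg tips. Also hang the wire basket by its handle on the hook of the other stand, at whatever point suits you. Leave everything hanging still, and do not disturb the timer and the beaker.

Things in the scene. Friction and masses are not known exactly. Their poses are not given: they have to be found in the camera images.
- peg_stand: fixed stand; two level 8 mm pegs, 150 mm long, run along its own -x from uprights at x = 0 (270 mm high, 20 mm thick); axes at y = -36, +36 mm, 245 mm up; 20 mm high drip pan below. Origin: on the table midway below the peg roots. A hung carrier's origin is about 156 mm up; three fit 45 mm apart (x = -35, -80, -125 mm) and can be pushed along the pegs
- retaining_bar (a joint): angle of the 10 mm thick retaining bar (rad): 0 shut, lying across the peg tips 10 mm before them; grows counter-clockwise from above as the free end swings toward the robot, then to its right; 1.57 points at the robot, stop at 2.2. Friction (0.08 N m) holds it where it is left
- bar_pin (a point): on the axis of the upright black pin (14 mm thick, 48 mm high) at the bar's free end, 155 mm from the hinge; the point is 28 mm above the bar's axis, 20 mm below the pin's top
- bar_hinge (a point): on the bar's upright hinge axis, at the bar's height, 245 mm; in the peg stand's frame x = -160, y = -85 mm
- hook_stand: fixed stand with one hook: 16 mm post at its origin, 282 mm high; a 10 mm rod runs along its own -x, axis 250 mm up, level for 105 mm, then turns up to a tip at x = -115 mm, top 280 mm up. Base plate 140 x 110 x 10 mm. Origin on the table below the post. A hung basket's origin is about 144 mm up
- carrier_1: slide carrier: upright steel plate 6 mm thick, 104 mm wide (own y), on a trough foot 40 (x) x 104 x 20 mm; grey grip tab on top 10 mm thick (x), 30 mm wide (y), 100 to 145 mm above the underside; two 16 mm holes along x at y = -36, +36 mm, 85 mm above the underside. 0.3 kg, same either way round. Two or three of three identical ones are there. Origin: centre of underside, z up
- carrier_2: slide carrier: upright steel plate 6 mm thick, 104 mm wide (own y), on a trough foot 40 (x) x 104 x 20 mm; grey grip tab on top 10 mm thick (x), 30 mm wide (y), 100 to 145 mm above the underside; two 16 mm holes along x at y = -36, +36 mm, 85 mm above the underside. 0.3 kg, same either way round. Two or three of three identical ones are there. Origin: centre of underside, z up
- carrier_3: slide carrier: upright steel plate 6 mm thick, 104 mm wide (own y), on a trough foot 40 (x) x 104 x 20 mm; grey grip tab on top 10 mm thick (x), 30 mm wide (y), 100 to 145 mm above the underside; two 16 mm holes along x at y = -36, +36 mm, 85 mm above the underside. 0.3 kg, same either way round. Two or three of three identical ones are there. Origin: centre of underside, z up
- basket: steel wire basket 80 x 80 x 56 mm with a rigid arched handle: side wires at y = -38, +38 mm, and a straight 8 mm bar along own y, axis 115 mm above the underside, open below; a grey grip block (14 mm in x, 30 in y) on the bar's middle, 119 to 165 mm up. 0.2 kg, same either way round. Origin: centre of underside, z up
- timer: small white timer 62 x 68 x 19 mm on the table between the stands; not to be disturbed. Origin: centre of its underside
- beaker: clear beaker 54 mm wide, 68 mm high, at the far left; not to be disturbed. Origin: centre of its underside
Things that resemble listed ones, but are neither listed nor needed, are in the scene too. What is shaped like the carrier_2 but turquoise is not meant.

How it is judged:
On the way, in this order (a step that is already met when the one before it is completed fails the run):
1. the retaining bar is swung open, past 1.2 rad (value of joint retaining_bar above 1.2 rad), for 0.2 s.
2. every slide carrier present hangs by both holes on the two pegs, released, while the bar is open (x of carrier_1 in the frame of peg_stand between -0.148 and -0.008 m and y of carrier_1 in the frame of peg_stand between -0.012 and 0.012 m and z of carrier_1 in the frame of peg_stand between 0.146 and 0.166 m and angle between each of carrier_1, carrier_2, carrier_3's own z axis and vertical below 0.2 rad and angle between the x axis of each of carrier_1, carrier_2, carrier_3 and the x axis of peg_stand, either way round below 0.2 rad and contact force between each of carrier_1, carrier_2, carrier_3 and peg_stand above 0.5 N and contact force between each of carrier_1, carrier_2, carrier_3 and the fingers below 0.2 N and linear speed of each of carrier_1, carrier_2, carrier_3 below 0.03 m/s and x of carrier_2 in the frame of peg_stand between -0.148 and -0.008 m and y of carrier_2 in the frame of peg_stand between -0.012 and 0.012 m and z of carrier_2 in the frame of peg_stand between 0.146 and 0.166 m and x of carrier_3 in the frame of peg_stand between -0.148 and -0.008 m and y of carrier_3 in the frame of peg_stand between -0.012 and 0.012 m and z of carrier_3 in the frame of peg_stand between 0.146 and 0.166 m and value of joint retaining_bar above 0.5 rad), for 0.2 s.
3. the retaining bar is shut again, within 0.12 rad (value of joint retaining_bar below 0.12 rad), for 0.2 s.
At the end, for the whole second after the job is handed in: Carriers hang on both pegs (origin within 12 mm of the middle, x -8 to -148 mm, z 146 to 166 mm in the stand's frame, square within 0.2 rad), bar shut within 0.12 rad, basket hangs on the hook (x -10 to -112, y within 35, z 120 to 160 mm of its stand, tilt under 0.35 rad), still and released (x of carrier_1 in the frame of peg_stand between -0.148 and -0.008 m and y of carrier_1 in the frame of peg_stand between -0.012 and 0.012 m and z of carrier_1 in the frame of peg_stand between 0.146 and 0.166 m and angle between each of carrier_1, carrier_2, carrier_3's own z axis and vertical below 0.2 rad and angle between the x axis of each of carrier_1, carrier_2, carrier_3 and the x axis of peg_stand, either way round below 0.2 rad and contact force between each of carrier_1, carrier_2, carrier_3 and peg_stand above 0.5 N and contact force between each of carrier_1, carrier_2, carrier_3 and the fingers below 0.2 N and linear speed of each of carrier_1, carrier_2, carrier_3 below 0.03 m/s and x of carrier_2 in the frame of peg_stand between -0.148 and -0.008 m and y of carrier_2 in the frame of peg_stand between -0.012 and 0.012 m and z of carrier_2 in the frame of peg_stand between 0.146 and 0.166 m and x of carrier_3 in the frame of peg_stand between -0.148 and -0.008 m and y of carrier_3 in the frame of peg_stand between -0.012 and 0.012 m and z of carrier_3 in the frame of peg_stand between 0.146 and 0.166 m and x of basket in the frame of hook_stand between -0.112 and -0.01 m and y of basket in the frame of hook_stand between -0.035 and 0.035 m and z of basket in the frame of hook_stand between 0.12 and 0.16 m and angle between basket's own z axis and vertical below 0.35 rad and contact force between basket and hook_stand above 0.4 N and linear speed of basket below 0.04 m/s and value of joint retaining_bar below 0.12 rad); the robot touches nothing.
It fails at once if the timer or the beaker is moved more than 30 mm (distance of any of timer, beaker from where it was at the start of the episode above 0.03 m).
Of carrier_1, carrier_2, carrier_3 only 2 to 3 are there at a start; the rules pass over those that are not, and their reading is None.
At some moment in a run one of carrier_1, carrier_2, carrier_3, basket may be knocked a few centimetres aside while the robot is not near it.
It also fails if it takes over 210 s, if anything falls off the work surface, if the arm or the gripper's body presses on something with over 40 N, if the wrist force passes 120 N, or if a joint passes its speed limit or range.

### The arm

A 6-joint arm with a two-finger parallel gripper is mounted at the origin on a cart in front of the work surface, level with it; the furniture and walls round the work are solid. World frame = base frame: x ahead of the robot, y to its left, z up, the work surface at z = 0. Lengths are in m, angles in rad, forces in N, time in s.
With the tool pointing down it reaches from about 0.35 to 0.775 m from the base axis. Payload 5.5 kg.
Tool frame: the origin (TCP) lies at the very end of the fingers, on their centre line; the grasp point (between the pads) lies 19 mm behind it (r.hold_point_z is the distance from the TCP to the grasp point, in m); z points along the fingers, y is the line along which they close (so a half turn about z gives the same grasp; the last joint's range is limited). The gripper opens to 85 mm and grips with 20 to 120 N. Pads are 22 mm wide; open, the fingers measure 114 mm over their backs; the gripper's body (76 mm by 85 mm) begins 54 mm behind the grasp point. The pads swing forward as they close: fully open they stand 13 mm farther back than shut.
Start: joints at [-1.476, 0.313, 0.046, 1.304, 0, 1.431], TCP at [0.134, -0.559, 0.231] pointing down, gripper open.
Joint ranges: [-2.76, 2.76], [-0.86, 1.69], [-1.03, 1.26], [-2.2, 2.34], [-1.47, 1.5], [-3.14, 3.14]. Speed limits (rad/s): [2.57, 2.57, 3.14, 3.14, 3.14, 3.14].

### API

Orientations are given as a rotation vector (axis times angle).
In Python, from plant import r, get_image, get_calibration, order gives the robot as it stands.
- The arm moves only by the tool send_rows, never from a script. Its argument "plan" is a list of rows, each a list of 6 numbers: the shift along the tool's x, y, z in mm, then the turn, a rotation vector about the tool's x, y, z in degrees. In form: [[tx, ty, tz, rx, ry, rz], ...]. A call has 1 to 5 rows; each row is the pose to reach, as a shift and turn from the pose commanded when the call began, along the tool's axes at that moment; what a row does not reach only later rows make up. A row lasts 1/10 s, in which the tool goes at most 50 mm and 8.59 degrees, less where a joint would pass 70% of its speed; a pose out of reach is approached as far as the arm can. A call with a gripper value outside its range is refused whole. "grip" is the opening, from -1 (shut) to 1 (fully open), so that 0 is half open, set as the call begins (left out, the last holds). The fingers move at their own pace and stop on an object; "newtons" is the grip in N (left out, the last holds). Time passes only in rows, so rows that repeat a pose let the fingers close. It gives the time, the measured TCP pose, the force, the opening and the grip force at its end, in the units of the state.
- r.read_state(): the state, without advancing time (a new reading comes with each control period).
- get_image(name): name is "scene" or "top"; returns (picture, depth): 420x560x3 uint8, red, green, blue; 420x560 float32, m along the optical axis (not along the pixel's ray), 0 where there is no reading.
- get_calibration(name): a dict with "fx", "fy", "cx", "cy" (pixels), "R" (3x3) and "t" (3): a world point X has camera coordinates R X + t. Camera axes: x right, y down, z forward; pixel columns grow to the right and rows downward; lengths in m; the calibration is good to about 2 mm. A picture is of the moment at which its call begins. get_calibration takes no time and is no camera call.
- order.job_done(): hands the job in; it is judged then, once.
The state is a dict: "time_s": time; "qpos": joint angles; "joint_velocities": joint speeds; "effort": joint torques, N m; "tool_pos": TCP position; "eef_rot": TCP orientation; "contact_force": force on the tool from outside, world axes, zero at the start; "moment": the same for the moment, N m; "opening": finger opening in m; "finger_force": force on a finger pad.
Only numpy, scipy, OpenCV 4.12 (cv2) and the standard library are available. Lean on these libraries where they do the work, as an engineer would, in place of code of your own. Each camera call takes 0.05 s, during which the arm holds its last target. There are 200 camera calls.

## Working session

There is one attempt and no reset: what is moved stays moved. The work goes in short steps, Python scripts to look and compute and a tool call to move; the robot and the scene stay as the last step left them, time stands still between calls to the robot, and variables do not carry over. Pictures are saved under pics/ and viewed, at most 14 in all, crops included, and the job is handed in when it is done.

Besides the shell and the picture viewer there is one more tool, called after "Emit:" as name(argument=value, ...) on one line, values as JSON. send_rows: Moves the arm, as the interface text tells. Its arguments: {"type":"object","properties":{"plan":{"type":"array"},"grip":{"type":"number"},"newtons":{"type":"number"}},"required":["plan"]}

```bash
mkdir -p pics; ls
cat > h.py <<'E'
import numpy as np, cv2
from scipy.spatial.transform import Rotation as Rn
from plant import r, get_image, get_calibration, order
def snap(cam,name=None):
    p,d=get_image(cam); np.savez(f'/tmp/{cam}.npz',p=p,d=d)
    if name: cv2.imwrite(f'pics/{name}.png',p[:,:,::-1])
    return p,d
def world(cam,d):
    c=get_calibration(cam); v,u=np.mgrid[:d.shape[0],:d.shape[1]]
    X=np.stack([(u-c['cx'])/c['fx']*d,(v-c['cy'])/c['fy']*d,d],-1)
    W=(X-np.array(c['t']))@np.array(c['R']); W[d==0]=np.nan
    return W
def proj(cam,X):
    c=get_calibration(cam); q=np.array(c['R'])@np.array(X)+np.array(c['t'])
    return c['fx']*q[0]/q[2]+c['cx'],c['fy']*q[1]/q[2]+c['cy']
def st():
    s=r.read_state(); R=Rn.from_rotvec(s['eef_rot']).as_matrix()
    return s,np.array(s['tool_pos']),R
def go(target,yaw=None):
    """tool shift (mm) to world target (m) and turn about tool z to bring tool-y to world yaw (deg)"""
    s,p,R=st(); t=R.T@(np.array(target)-p)*1e3
    print('t',round(s['time_s'],2),'tcp',p.round(4),'shift',t.round(1), 'tooly',R[:,1].round(3),'toolz',R[:,2].round(3))
    if yaw is not None:
        cur=np.degrees(np.arctan2(R[1,1],R[0,1])); dz=(cur-yaw+90)%180-90
        print('rz',round(dz,1),'q6',s['qpos'][5])
E
python3 - <<'E'
from h import *
for c in('scene','top'): snap(c,c+'0'); k=get_calibration(c); print(c,-np.array(k['R']).T@k['t'],np.round(k['R'],2).tolist(),k['fx'])
s,p,R=st(); print(s['time_s'],R.round(3).tolist(),s['opening'],r.hold_point_z)
E
```

```text
pics
scene [0.00566393 1.01122385 1.22914732] [[-0.88, -0.48, -0.01], [-0.33, 0.62, -0.71], [0.35, -0.62, -0.71]] 466.90012045073865
top [0.22811805 0.07022148 1.51593929] [[0.12, -0.99, 0.0], [-0.97, -0.12, -0.21], [0.21, 0.03, -0.98]] 535.2895784832646
0.1 [[0.973, 0.233, -0.0], [0.233, -0.973, 0.002], [0.0, -0.002, -1.0]] 0.08545377720256157 0.0187
```

View pics/scene0.png

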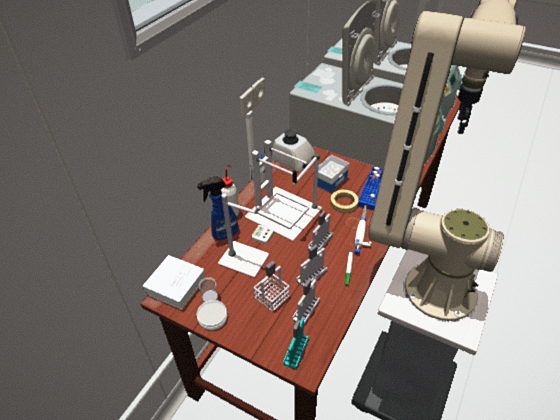

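View pics/top0.png

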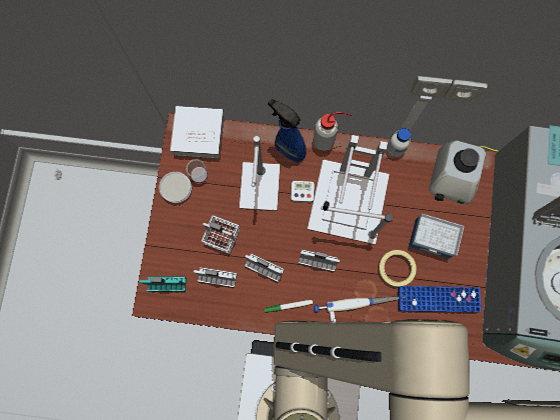

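Scene: white carriers at top-view (215,277), (264,265) and (318,260). The turquoise lookalike at (163,283) is excluded. Basket at (220,235), hook post at (257,145–170), peg stand at (355,195) with the bar pin at (326,206) and the hinge at (382,225). Timer at (302,190), beaker at (198,172), and the dish at (175,187) is a lookalike for it.

```bash
cat > m.py <<'E'
from h import *
p,d=(lambda z:(z['p'],z['d']))(np.load('/tmp/top.npz')); W=world('top',d)
def rect(box,z0,z1,name):
    u0,v0,u1,v1=box; w=W[v0:v1,u0:u1].reshape(-1,3); w=w[(w[:,2]>z0)&(w[:,2]<z1)]
    if len(w)<3: print(name,'few',len(w)); return
    c,s,a=cv2.minAreaRect(w[:,:2].astype(np.float32)*1000)
    print(name,len(w),'rect c',np.round(c,1),'size',np.round(s,1),'ang',round(a,1),'mean',(w.mean(0)*1e3).round(1),'zmax',round(w[:,2].max()*1e3,1))
if __name__=='__main__':
    for n,b in dict(A=(190,255,242,295),B=(240,245,290,288),C=(292,240,345,280),T=(135,265,190,300)).items():
        rect(b,.012,.03,n+' foot'); rect(b,.115,.155,n+' tab')
    b=(195,205,247,260); rect(b,.03,.075,'bk body'); rect(b,.105,.124,'bk bar'); rect(b,.14,.18,'bk grip')
    rect((235,125,285,215),.235,.262,'rod'); rect((235,125,285,215),.268,.30,'post/tip'); rect((235,155,285,215),.004,.02,'hookbase')
    b=(305,130,400,250); rect((330,145,362,205),.235,.256,'pegL');rect((364,145,388,205),.235,.256,'pegR');rect((320,198,395,245),.235,.256,'bar');rect((318,195,336,215),.27,.31,'pin');rect((365,205,395,245),.256,.33,'hingepost');rect((335,130,392,165),.258,.29,'uprights');rect(b,.012,.03,'pan')
    big=cv2.resize(p[120:310,130:400],(800,563),interpolation=cv2.INTER_CUBIC); cv2.imwrite('pics/crop1.png',big[:,:,::-1])
E
python3 m.py
```

```text
A foot 231 rect c [344.6 266.8] size [103.5  40. ] ang 88.0 mean [342.9 265.9  17.3] zmax 27.3
A tab 58 rect c [344.6 267. ] size [29.8 10. ] ang 88.2 mean [344.1 265.9 141.2] zmax 151.5
B foot 240 rect c [387.7 139.4] size [103.5  40.2] ang 71.8 mean [385.  140.   17.3] zmax 28.6
B tab 57 rect c [387.2 139.1] size [29.5 10.1] ang 71.0 mean [386.6 139.1 141.3] zmax 152.0
C foot 202 rect c [426.3  -8. ] size [103.  41.] ang 84.5 mean [421.2  -5.4  17.8] zmax 29.1
C tab 64 rect c [426.2  -7.8] size [29.9 11.8] ang 87.2 mean [425.   -7.2 139.1] zmax 149.6
T foot 218 rect c [307.7 404.1] size [ 38.8 104.8] ang 6.7 mean [306.5 398.8  17.1] zmax 28.7
T tab 66 rect c [308.2 404.2] size [ 9.6 30.5] ang 7.3 mean [307.9 403.1 139.3] zmax 152.6
bk body 212 rect c [456.7 244.9] size [135.4  80.6] ang 75.7 mean [461.  271.6  49.1] zmax 69.7
bk bar 60 rect c [461.9 271.7] size [83.1 10.6] ang 75.5 mean [461.7 268.9 117.5] zmax 122.7
bk grip 76 rect c [463.5 272.1] size [31.3 14.6] ang 76.5 mean [461.9 270.8 161.1] zmax 171.5
rod 167 rect c [615.8 184.5] size [104.1  15.8] ang 2.9 mean [616.9 183.4
[... 176 characters left out ...]
 mean [619.2 182.    9.7] zmax 19.9
pegL 205 rect c [618.9 -45. ] size [ 17.2 151.3] ang 86.1 mean [622.2 -42.8 247.9] zmax 255.1
pegR 203 rect c [ 623.2 -112.7] size [ 18.3 152.3] ang 82.0 mean [ 623.1 -114.7  248.2] zmax 255.8
bar 349 rect c [540.4 -76.3] size [172.7  51.7] ang 87.3 mean [526.2 -85.8 248.7] zmax 255.9
pin 37 rect c [523.9   1.7] size [12.2 12. ] ang 34.7 mean [523.    1.2 289.5] zmax 297.4
hingepost 5 rect c [ 519.1 -156. ] size [14.4 11.5] ang 19.0 mean [ 520.9 -155.1  257.2] zmax 258.3
uprights 136 rect c [698.2 -86.8] size [89.6 23.7] ang 83.4 mean [696.3 -86.6 268.7] zmax 276.1
pan 1398 rect c [675.5 -64.8] size [267.8 340.1] ang 83.3 mean [625.5 -64.7  16. ] zmax 29.8
```

View pics/crop1.png

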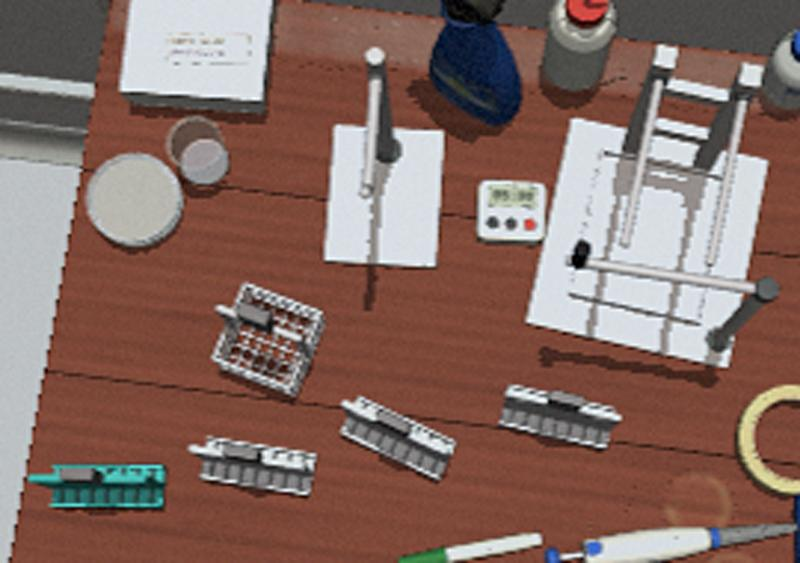

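```bash
cat > m2.py <<'E'
from m import *
def pts(box,z0,z1):
    u0,v0,u1,v1=box; w=W[v0:v1,u0:u1].reshape(-1,3); return w[(w[:,2]>z0)&(w[:,2]<z1)]*1e3
def line(w,n):
    for _ in range(4):
        vx,vy,x,y=cv2.fitLine(w[:,:2].astype(np.float32),cv2.DIST_HUBER,0,.01,.01).ravel()
        e=(w[:,0]-x)*vy-(w[:,1]-y)*vx; w=w[abs(e)<7]
    t=(w[:,0]-x)*vx+(w[:,1]-y)*vy; v=np.array([vx,vy]); c=np.array([x,y])
    print(n,len(w),'dir',round(np.degrees(np.arctan2(vy,vx)),2),'ends',(c+t.min()*v).round(1),(c+t.max()*v).round(1),'zmean',w[:,2].mean().round(1)); 
    return c,v
line(pts((330,145,362,202),.240,.256),'pegL');line(pts((364,145,388,202),.24,.256),'pegR');line(pts((325,200,385,222),.240,.256),'bar')
line(pts((240,150,275,205),.240,.262),'rod')
w=pts((310,130,395,250),.235,.30); w=w[w[:,0]<545]; print('low-x extremes',w[w[:,1].argmin()],w[w[:,1].argmax()])
w=pts((360,205,400,250),.1,.30);w=w[(w[:,1]<-140)]; print('hinge top',[ (w[(w[:,2]>a)&(w[:,2]<a+20)].mean(0).round(1).tolist(),int(((w[:,2]>a)&(w[:,2]<a+20)).sum())) for a in (100,140,180,220,240,250)])
for n,b in dict(L=(338,130,360,165),R=(368,130,392,165)).items():
    w=pts(b,.262,.29); print(n,len(w),w.min(0).round(1),w.max(0).round(1))
w=pts((240,130,275,160),.27,.3); print('post',w.min(0),w.max(0))
w=pts((240,160,285,200),.27,.3); print('tip',w.min(0),w.max(0))
rect((300,160,400,250),.014,.026,'pan2'); rect((228,160,290,220),.005,.016,'base')
rect((285,175,320,205),.01,.03,'timer'); rect((182,155,212,190),.04,.09,'beaker')
s,p0,R=st()
E
python3 m2.py
```

```text
pegL 196 dir -5.97 ends [546.5 -34.9] [692.2 -50.1] zmean 248.1
pegR 183 dir -5.68 ends [ 555.5 -108.1] [ 686.8 -121.2] zmean 248.2
bar 231 dir 88.64 ends [ 520.3 -143.4] [523.7   0.7] zmean 248.3
rod 134 dir 3.85 ends [564. 180.] [649.2 185.7] zmean 253.9
low-x extremes [ 522.00368257 -161.9228396   249.00224813] [522.89023036  10.82267476 248.6219563 ]
hinge top [([516.5, -152.0, 111.7], 11), ([516.0, -152.6, 150.8], 12), ([516.9, -151.7, 191.0], 14), ([515.8, -149.5, 227.5], 5), ([519.5, -151.6, 251.3], 64), ([520.4, -152.9, 253.5], 41)]
L 62 [690.9 -59.5 262.7] [709.9 -41.2 276.1]
R 64 [ 683.6 -131.6  263.2] [ 704.8 -113.2  275.2]
post [660.05299011 180.3066468  271.68710632] [675.58079727 193.16126587 287.01688868]
tip [549.33338902 175.29971652 271.40282788] [557.45452816 183.16006565 282.5545912 ]
pan2 804 rect c [613.1 -43.6] size [259.3 209.4] ang 84.2 mean [613.2 -39.1  17.4] zmax 26.0
base 1511 rect c [612.6 186.9] size [177.6 179.5] ang 7.3 mean [615.3 183.2   9.7] zmax 15.9
timer 475 rect c [618.4  50.8] size [69.  81.3] ang 6.4 mean [620.4  56.3  16.8] zmax 29.5
beaker 147 rect c [636.8 365.5] size [52.  52.2] ang 81.8 mean [639.2 368.   57.3] zmax 72.4
```

Chosen: the white carriers, bar pin at about (524,1), hinge at about (521,-154), stand yaw -5.85°, bar at about 0.08 rad. First I lift and turn, with a loose cage opening.

Emit:
send_rows(plan=[[0, 0, -40, 0, 0, -8], [0, 0, -80, 0, 0, -16], [0, 0, -120, 0, 0, -24], [0, 0, -120, 0, 0, -32], [0, 0, -120, 0, 0, -40]], grip=-0.2)

```text
time_s: 0.6
tool_pos: [0.1338, -0.5599, 0.3527]
eef_rot: [2.8, 1.42, -0.002]
contact_force: [-0.2, 0.7, -1.4]
opening: 0.0343
finger_force: 0.0
```

Emit:
send_rows(plan=[[0, 0, 0, 0, 0, -8], [0, 0, 0, 0, 0, -16], [0, 0, 0, 0, 0, -24], [0, 0, 0, 0, 0, -30.8], [0, 0, 0, 0, 0, -30.8]])

```text
time_s: 1.1
tool_pos: [0.1338, -0.5591, 0.3508]
eef_rot: [-2.329, -2.107, -0.001]
contact_force: [0.5, -0.5, 0.3]
opening: 0.0342
finger_force: 0.0
```

```bash
python3 -c "
from h import *
go([.524,.001,.350],-5.85); s,p,R=st(); print(s['qpos'],s['opening'])"
```

```text
t 1.1 tcp [ 0.1338 -0.5591  0.3508] shift [596.3 332.3   1.3] tooly [ 0.995 -0.1   -0.   ] toolz [-0.     0.001 -1.   ]
rz 0.1 q6 0.19525461044642567
[-1.47561810e+00  3.17119129e-01  3.41710362e-01  1.59638028e+00
  4.91017423e-05  1.95254610e-01] 0.03422944068403582
```

Emit:
send_rows(plan=[[42, 23.5, 0, 0, 0, 0], [84, 47, 0, 0, 0, 0], [126, 70.5, 0, 0, 0, 0], [168, 94, 0, 0, 0, 0], [210, 117, 0, 0, 0, 0]])

```text
time_s: 1.6
tool_pos: [0.2718, -0.3603, 0.3511]
eef_rot: [-2.334, -2.103, -0.0]
contact_force: [-0.3, -0.1, 0.8]
opening: 0.0342
finger_force: 0.0
```

Emit:
send_rows(plan=[[42, 23.5, 0, 0, 0, 0], [84, 47, 0, 0, 0, 0], [126, 70.5, 0, 0, 0, 0], [168, 94, 0, 0, 0, 0], [210, 117, 0, 0, 0, 0]])

```text
time_s: 2.1
tool_pos: [0.4093, -0.1629, 0.3513]
eef_rot: [2.333, 2.103, 0.0]
contact_force: [1.2, -0.8, -0.3]
opening: 0.0338
finger_force: 0.0
```

Emit:
send_rows(plan=[[42, 23.5, 0, 0, 0, 0], [84, 47, 0, 0, 0, 0], [126, 70.5, 0, 0, 0, 0], [176, 98, 0, 0, 0, 0], [176, 98, 0, 0, 0, 0]])

```text
time_s: 2.6
tool_pos: [0.5257, 0.0047, 0.3502]
eef_rot: [-2.326, -2.109, -0.001]
contact_force: [-1.6, -0.5, -0.0]
opening: 0.034
finger_force: 0.0
```

```bash
python3 -c "
from h import *
go([.524,.001,.262],-5.85)"
```

```text
t 2.6 tcp [0.5257 0.0047 0.3502] shift [-4.  -1.3 88.2] tooly [ 0.995 -0.098 -0.001] toolz [-0.     0.001 -1.   ]
rz 0.2 q6 1.524055814548305
```

Emit:
send_rows(plan=[[-4, -1.3, 30, 0, 0, -4.5], [-4, -1.3, 60, 0, 0, -4.5], [-4, -1.3, 88, 0, 0, -4.5], [-4, -1.3, 88, 0, 0, -4.5]])

```text
time_s: 3.0
tool_pos: [0.5193, -0.0033, 0.2593]
eef_rot: [-2.244, -2.19, 0.008]
contact_force: [-0.7, 0.9, -0.4]
opening: 0.0341
finger_force: 0.0
```

Emit:
send_rows(plan=[[-1.5, -21.6, 0, 0, 0, -8], [-6, -42.7, 0, 0, 0, -16], [-13.4, -63, 0, 0, 0, -24], [-23.6, -82.1, 0, 0, 0, -32], [-36.3, -99.6, 0, 0, 0, -40]])

```text
time_s: 3.5
tool_pos: [0.4215, -0.0379, 0.2651]
eef_rot: [1.351, 2.833, 0.001]
contact_force: [0.7, 0.1, 0.5]
opening: 0.0341
finger_force: 0.4
```

```bash
python3 -c "
from h import *
go([.423,-.0387,.262])
snap('top','arc1')"
```

```text
t 3.5 tcp [ 0.4215 -0.0379  0.2651] shift [-1.6  0.6  3.1] tooly [0.777 0.629 0.002] toolz [ 0.003 -0.001 -1.   ]
```

View pics/arc1.png

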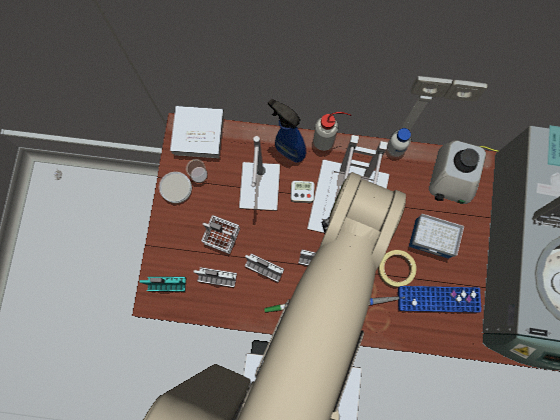

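The arm hides the bar, but the finger force of 0.4 N shows it is touching the pin. I'll continue the arc.

Emit:
send_rows(plan=[[-1.5, -21.6, 0, 0, 0, -8], [-6, -42.7, 0, 0, 0, -16], [-13.4, -63, 0, 0, 0, -24], [-23.6, -82.1, 0, 0, 0, -32], [-36.3, -99.6, 0, 0, 0, -40]])

```text
time_s: 4.05
tool_pos: [0.3669, -0.129, 0.2651]
eef_rot: [0.304, 3.124, -0.001]
contact_force: [1.1, 1.2, -0.3]
opening: 0.0349
finger_force: 0.4
```

Emit:
send_rows(plan=[[-1.5, -21.6, 0, 0, 0, -8], [-6, -42.7, 0, 0, 0, -16], [-13.4, -63, 0, 0, 0, -24], [-13.4, -63, 0, 0, 0, -24], [-13.4, -63, 0, 0, 0, -24]])

```text
time_s: 4.55
tool_pos: [0.3678, -0.1929, 0.2642]
eef_rot: [-0.34, 3.123, -0.001]
contact_force: [-0.1, -0.3, 0.4]
opening: 0.034
finger_force: 0.0
```

Emit:
send_rows(plan=[[0, 8, 0, 0, 0, 0], [0, 8, -40, 0, 0, 0], [0, 8, -90, 0, 0, 0], [0, 8, -130, 0, 0, 0], [0, 8, -130, 0, 0, 0]])

```text
time_s: 5.05
tool_pos: [0.3669, -0.1841, 0.3989]
eef_rot: [-0.347, 3.116, -0.01]
contact_force: [0.1, 0.6, 0.3]
opening: 0.034
finger_force: 0.0
```

```bash
python3 -c "
from h import *
go([.426,-.008,.3],-4)
snap('scene','arc2')
w=world('scene',np.load('/tmp/scene.npz')['d']).reshape(-1,3)*1e3
m=(w[:,2]>235)&(w[:,2]<300)&(w[:,0]<545)&(w[:,0]>330)&(w[:,1]>-230)&(w[:,1]<20);w=w[m];print(len(w))
f=cv2.fitLine(w[:,:2].astype(np.float32),cv2.DIST_HUBER,0,.01,.01).ravel();print(f,np.degrees(np.arctan2(f[1],f[0])),w.min(0),w.max(0))"
```

```text
t 5.05 tcp [ 0.3669 -0.1841  0.3989] shift [-95.8 159.5  98.4] tooly [-0.22   0.975 -0.007] toolz [ 0.007 -0.005 -1.   ]
rz -73.3 q6 -0.8833977276523544
227
[ 9.7526723e-01  2.2102906e-01  4.3185648e+02 -1.6768385e+02] 12.769482 [ 361.41787008 -190.20342275  235.18647011] [ 543.84519897 -100.02584401  297.53596624]
```

View pics/arc2.png

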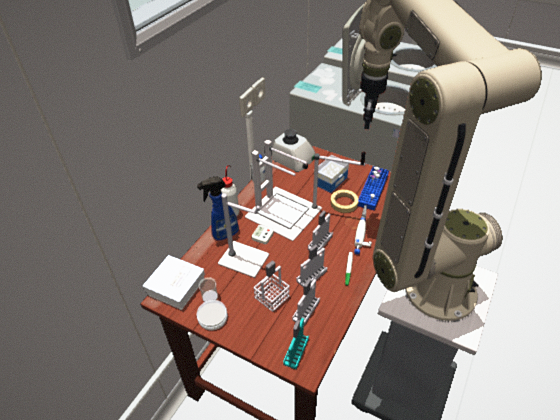

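The bar is open: its pin shows at (363,157) in the scene view, and the fit gives about 1.9 rad. All carriers are untouched. Next is carrier C.

Emit:
send_rows(plan=[[-20, 35, 0, 0, 0, -8], [-45, 75, 10, 0, 0, -16], [-70, 115, 30, 0, 0, -24], [-96, 160, 60, 0, 0, -32], [-96, 160, 80, 0, 0, -40]])

```text
time_s: 5.6
tool_pos: [0.4235, -0.003, 0.3115]
eef_rot: [1.41, -2.807, -0.003]
contact_force: [0.7, -0.4, -0.3]
opening: 0.0343
finger_force: 0.0
```

Emit:
send_rows(plan=[[0, 0, 0, 0, 0, -8], [0, 0, 0, 0, 0, -16], [0, 0, 0, 0, 0, -24], [0, 0, 0, 0, 0, -33.5], [0, 0, 0, 0, 0, -33.5]])

```text
time_s: 6.1
tool_pos: [0.4229, -0.0065, 0.3121]
eef_rot: [2.148, -2.291, -0.003]
contact_force: [0.4, 0.4, 0.4]
opening: 0.0346
finger_force: 0.0
```

```bash
python3 -c "
from h import *
go([.4262,-.0078,.115],-4.5); s,p,R=st(); print(s['qpos'][0])
snap('scene','c2')
w=world('scene',np.load('/tmp/scene.npz')['d']).reshape(-1,3)*1e3
m=(w[:,2]>108)&(w[:,2]<140)
for n,c in dict(A=(344.6,267),B=(387.5,139.2),C=(426.2,-7.8)).items():
  q=w[m&(np.hypot(w[:,0]-c[0],w[:,1]-c[1])<35)]; print(n,len(q),cv2.minAreaRect(q[:,:2].astype(np.float32)))"
```

```text
t 6.1 tcp [ 0.4229 -0.0065  0.3121] shift [  1.2  -3.8 197.1] tooly [-0.998  0.064  0.002] toolz [-0.002  0.    -1.   ]
rz 0.8 q6 -1.712069380687923
-0.20557080401320574
A 49 ((343.6060485839844, 272.0383605957031), (33.18427658081055, 10.042082786560059), 82.1786117553711)
B 54 ((385.3834228515625, 145.8777313232422), (29.595592498779297, 9.951407432556152), 61.4144172668457)
C 41 ((427.34698486328125, -2.289297103881836), (28.679616928100586, 12.069145202636719), 81.61438751220703)
```

Emit:
send_rows(plan=[[1, -4, 45, 0, 0, 1], [1, -4, 95, 0, 0, 1], [1, -4, 145, 0, 0, 1], [1, -4, 197, 0, 0, 1], [1, -4, 197, 0, 0, 1]])

```text
time_s: 6.65
tool_pos: [0.4217, -0.0072, 0.1103]
eef_rot: [2.119, -2.309, -0.017]
contact_force: [-1.8, 0.2, -0.8]
opening: 0.0341
finger_force: 0.0
```

Emit:
send_rows(plan=[[0, 0, 0, 0, 0, 0], [0, 0, 0, 0, 0, 0], [0, 0, 0, 0, 0, 0], [0, 0, 0, 0, 0, 0], [0, 0, 0, 0, 0, 0]], grip=-1, newtons=50)

```text
time_s: 7.15
tool_pos: [0.4293, -0.0089, 0.1178]
eef_rot: [-2.126, 2.311, -0.004]
contact_force: [-0.9, 1.4, 4.5]
opening: 0.009
finger_force: 52.8
```

Emit:
send_rows(plan=[[0, 0, -30, 0, 0, 0], [0, 0, -70, 0, 0, 0], [0, 0, -110, 0, 0, 0], [0, 0, -150, 0, 0, 0], [0, 0, -190, 0, 0, 0]])

```text
time_s: 7.65
tool_pos: [0.4277, -0.0087, 0.3083]
eef_rot: [-2.127, 2.312, -0.001]
contact_force: [1.3, 0.3, -3.0]
opening: 0.0089
finger_force: 51.8
```

```bash
python3 -c "
from h import *
go([.455,-.062,.31],-5.85); snap('scene','c3');snap('top','c3t')"
```

```text
t 7.65 tcp [ 0.4277 -0.0087  0.3083] shift [ 50.8 -31.6  -1.7] tooly [-0.997  0.083 -0.001] toolz [ 0.001 -0.    -1.   ]
rz 1.1 q6 -1.696029508308504
```

View pics/c3.png

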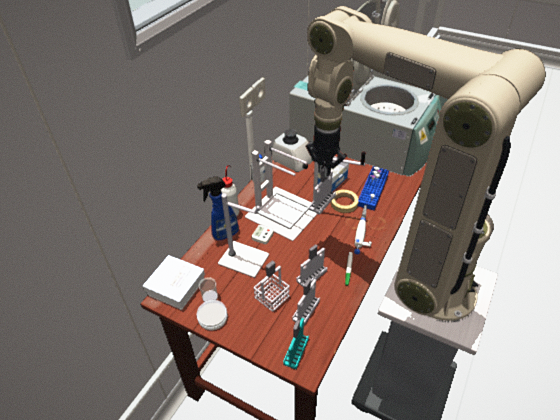

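```bash
python3 -c "
from h import *
go([.482,-.0645,.276],-5.85)"
```

```text
t 7.75 tcp [ 0.4306 -0.0093  0.312 ] shift [ 50.7 -55.4  36.6] tooly [-0.997  0.083 -0.01 ] toolz [ 0.01  -0.002 -1.   ]
rz 1.1 q6 -1.6960484750631788
```

Emit:
send_rows(plan=[[20, -22, 10, 0, 0, 1], [40, -44, 20, 0, 0, 1], [51, -55, 36, 0, 0, 1], [51, -55, 36, 0, 0, 1]])

```text
time_s: 8.15
tool_pos: [0.4784, -0.0652, 0.267]
eef_rot: [2.103, -2.33, -0.006]
contact_force: [0.0, 0.4, -3.4]
opening: 0.0088
finger_force: 51.8
```

```bash
cat > held.py <<'E'
from h import *
O=np.array([.691,-.0860]); yw=np.radians(-5.85); X=np.array([np.cos(yw),np.sin(yw)]); Y=np.array([-X[1],X[0]])
def stand(w): return np.c_[(w[:,:2]-O)@X,(w[:,:2]-O)@Y,w[:,2]]*1e3
def grab(cam,x0,x1):
    p,d=snap(cam); s=stand(world(cam,d).reshape(-1,3)); g=np.repeat(p.reshape(-1,3).max(1)[:,None],1,1)
    m=np.isfinite(s).all(1)&(s[:,0]>x0)&(s[:,0]<x1)&(abs(s[:,1])<75); return s[m]
def ext(q,z0,z1,n):
    q=q[(q[:,2]>z0)&(q[:,2]<z1)]
    if len(q)>3: c,sz,a=cv2.minAreaRect(q[:,:2].astype(np.float32)); print(n,len(q),'y',np.percentile(q[:,1],[1,50,99]).round(1),'x',np.percentile(q[:,0],[1,50,99]).round(1),'rect',np.round(c,1),np.round(sz,1),round(a,1))
def tcp(k=8):
    P=[]
    for _ in range(k): P.append(st()[1]); get_image('top')
    p=np.mean(P,0); print('tcp stand',stand(p[None]).round(1),np.std(P,0).round(4), 'yaw err',round(np.degrees(np.arctan2(*(st()[2][:2,1])[::-1]))+5.85,2))
E
python3 -c "
from held import *
tcp(6)
for c in('scene','top'):
  q=grab(c,-250,-170)
  for z in((158,185),(190,235),(262,300)): ext(q,*z,c+str(z))
q=grab('scene',-148,-10); ext(q[q[:,1]>0],240,256,'pegL');ext(q[q[:,1]<0],240,256,'pegR')
"
```

```text
tcp stand [[-2.141e+02  1.000e-01  2.693e+02]] [0.0003 0.0006 0.0013] yaw err 180.14
scene(158, 185) 244 y [-46.7  18.6  59. ] x [-234.4 -218.9 -193.6] rect [-213.3    7. ] [ 42.2 110.8] 1.0
scene(190, 235) 186 y [-47.7  12.7  59.4] x [-217.9 -214.5 -208.4] rect [-214.2    5.4] [109.3  11.4] 88.1
scene(262, 300) 92 y [-3.6 12.7 22.5] x [-232.6 -216.4 -194.9] rect [-215.     5.7] [31.  31.1] 52.7
top(158, 185) 9 y [51.  52.6 53.4] x [-217.9 -199.8 -193.8] rect [-205.9   53. ] [ 2.5 24.4] 85.7
top(190, 235) 7 y [49.9 52.1 53.3] x [-216.4 -215.4 -210.8] rect [-213.7   52.7] [6.  2.6] 35.5
pegL 87 y [35.1 40.9 45.5] x [-144.8  -79.8  -13.7] rect [-79.2  40.2] [137.5  10.3] 0.9
pegR 84 y [-37.5 -31.1 -25.4] x [-144.6  -80.8  -12.4] rect [-79.2 -31.8] [ 13.1 137.4] 89.8
```

```bash
cat >> held.py <<'E'
def heights(q,xc):
    a=q[(abs(q[:,0]-xc)<24)&(abs(q[:,1]-5)<45)&(q[:,2]>100)]; print('z foot bottom',np.percentile(a[:,2],[.3,1,2]).round(1))
    a=q[(abs(q[:,0]-xc)<6)&(abs(q[:,1]-5)>22)&(abs(q[:,1]-5)<52)&(q[:,2]>200)]; h=np.percentile(a[:,2],[50,95,99]); print('z plate top',h.round(1),len(a))
E
python3 -c "
from held import *
q=grab('scene',-250,-170); heights(q,-214)
q=grab('scene',-140,-10); q=q[(q[:,2]>230)&(q[:,2]<262)]; print('peg z',np.percentile(q[:,2],[5,50,95]))
tcp(5)
p,d=snap('scene'); c=cv2.resize(p[120:240,240:400],(800,600),interpolation=cv2.INTER_CUBIC); cv2.imwrite('pics/c4.png',c[:,:,::-1])
"
```

```text
z foot bottom [158.8 162.9 165.8]
z plate top [554.9 757.6 760.1] 589
peg z [242.70257501 247.67658588 252.07565976]
tcp stand [[-213.5    0.3  270.5]] [0.     0.0001 0.0001] yaw err 180.11
```

View pics/c4.png

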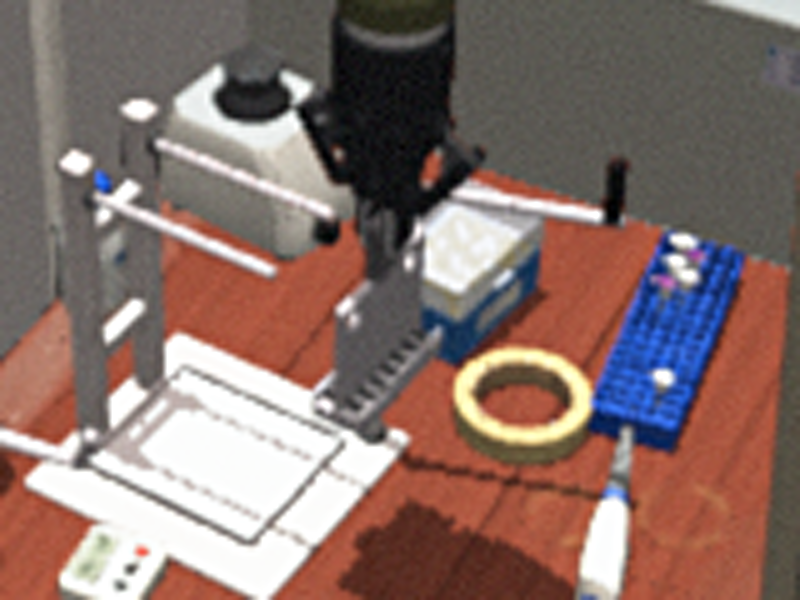

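```bash
python3 -c "
from held import *
z=np.load('/tmp/scene.npz'); s=stand(world('scene',z['d']).reshape(-1,3)); 
a=s[(abs(s[:,0]+214)<9)&(abs(s[:,1]-5)>24)&(abs(s[:,1]-5)<56)&(s[:,2]>140)&(s[:,2]<290)]
for lo,hi in((24,35),(35,46),(46,56)):
  for sg in(-1,1):
    b=a[(sg*(a[:,1]-5)>lo)&(sg*(a[:,1]-5)<hi)]; print(lo,sg,len(b),np.percentile(b[:,2],[0,2,50,98,100]).round(1))
"
python3 - <<'E'
import sys; sys.path.insert(0,'.')
from m import *
for b in ((190,255,242,295),(240,245,290,288)):
    w=W[b[1]:b[3],b[0]:b[2]].reshape(-1,3)*1e3; w=w[w[:,2]>60]; print(np.histogram(w[:,2],np.arange(60,160,8)))
E
```

```text
24 -1 30 [159.9 161.  198.2 250.8 254.9]
24 1 45 [165.  166.4 215.6 254.1 254.1]
35 -1 39 [160.9 162.8 210.  253.5 254.6]
35 1 45 [160.4 164.  211.1 255.3 255.4]
46 -1 29 [163.9 164.7 215.1 254.7 254.7]
46 1 62 [151.  156.9 193.6 253.9 256. ]
(array([10, 10,  4,  5, 41, 29,  5,  2,  7,  8, 40,  1]), array([ 60,  68,  76,  84,  92, 100, 108, 116, 124, 132, 140, 148, 156]))
(array([12, 16,  6,  5, 42, 29,  3,  4,  6,  7, 37,  3]), array([ 60,  68,  76,  84,  92, 100, 108, 116, 124, 132, 140, 148, 156]))
```

Emit:
send_rows(plan=[[1, 0, -6, 0, 0, 0], [1, -25, -6, 0, 0, 0], [1, -45, -6, 0, 0, 0], [1, -60, -6, 0, 0, 0], [1, -75, -6, 0, 0, 0]])

```text
time_s: 9.5
tool_pos: [0.554, -0.0729, 0.2766]
eef_rot: [2.107, -2.33, 0.0]
contact_force: [-0.2, 0.2, -2.6]
opening: 0.0092
finger_force: 51.8
```

Emit:
send_rows(plan=[[0, 0, 0, 0, 0, 0], [0, 0, 0, 0, 0, 0]])

```text
time_s: 9.7
tool_pos: [0.553, -0.0727, 0.2762]
eef_rot: [2.107, -2.33, -0.001]
contact_force: [-0.7, -0.1, -4.1]
opening: 0.0089
finger_force: 51.7
```

```bash
python3 -c "
from held import *
tcp(2); s=r.read_state(); print(s['contact_force'],s['moment'])
p,d=snap('scene'); c=cv2.resize(p[120:240,240:400],(800,600),interpolation=cv2.INTER_CUBIC); cv2.imwrite('pics/c5.png',c[:,:,::-1])"
```

```text
tcp stand [[-138.8   -0.8  276.2]] [0.0002 0.     0.0001] yaw err 180.1
[-0.08087352  0.51767152 -3.37069029] [-0.02636985  0.00406607  0.04909846]
```

View pics/c5.png

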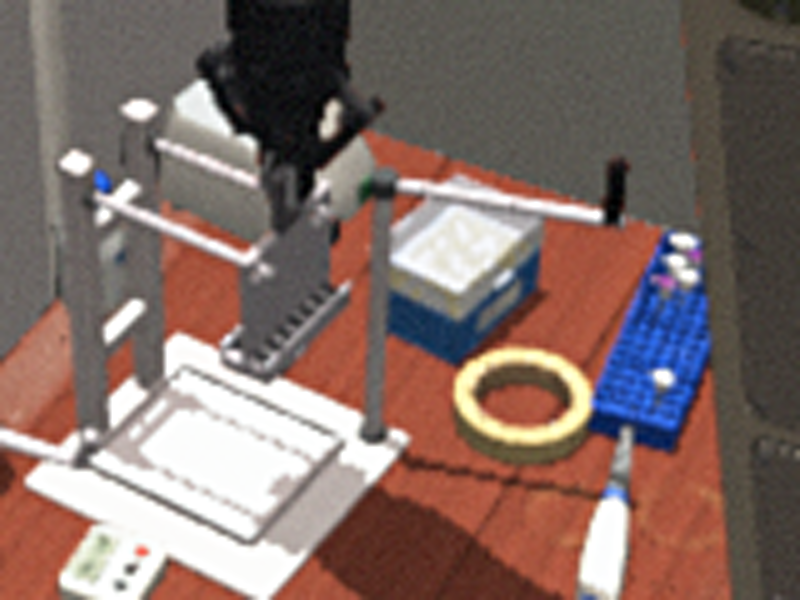

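The left peg passes cleanly through the hole at (260,268), with no side force. Push in, lower, release.

Emit:
send_rows(plan=[[0, -25, 0, 0, 0, 0], [0, -50, 0, 0, 0, 0], [0, -75, 0, 0, 0, 0], [0, -95, 0, 0, 0, 0], [0, -104, 0, 0, 0, 0]])

```text
time_s: 10.35
tool_pos: [0.6577, -0.0833, 0.2759]
eef_rot: [-2.107, 2.33, -0.0]
contact_force: [0.5, 0.0, -2.6]
opening: 0.009
finger_force: 51.7
```

Emit:
send_rows(plan=[[0, 0, 0, 0, 0, 0], [0, 0, 2, 0, 0, 0], [0, 0, 4, 0, 0, 0], [0, 0, 5, 0, 0, 0], [0, 0, 5, 0, 0, 0]])

```text
time_s: 10.85
tool_pos: [0.656, -0.0829, 0.2735]
eef_rot: [-2.106, 2.329, -0.003]
contact_force: [-1.9, 0.3, 4.0]
opening: 0.0091
finger_force: 53.0
```

Emit:
send_rows(plan=[[0, 0, 0, 0, 0, 0], [0, 0, 0, 0, 0, 0], [0, 0, 0, 0, 0, 0], [0, 0, 0, 0, 0, 0]], grip=-0.45)

```text
time_s: 11.25
tool_pos: [0.6566, -0.083, 0.2711]
eef_rot: [2.107, -2.33, -0.0]
contact_force: [0.1, -0.0, -0.1]
opening: 0.0233
finger_force: 0.0
```

Emit:
send_rows(plan=[[0, 0, -15, 0, 0, 0], [0, 0, -40, 0, 0, 0], [0, 0, -70, 0, 0, 0], [0, 0, -90, 0, 0, 0], [0, 0, -90, 0, 0, 0]])

```text
time_s: 11.75
tool_pos: [0.6576, -0.0833, 0.3645]
eef_rot: [-2.105, 2.328, -0.007]
contact_force: [0.3, 0.2, 1.3]
opening: 0.0235
finger_force: 0.0
```

```bash
python3 -c "
from held import *
go([.3875,.1392,.30],-18.6); tcp(2)
q=grab('scene',-80,-2); 
for z in((158,185),(190,235),(262,300)): ext(q,*z,str(z))
"
```

```text
t 11.75 tcp [ 0.6576 -0.0833  0.3645] shift [-194.4  291.4   62.7] tooly [-0.995  0.1   -0.005] toolz [ 0.005 -0.001 -1.   ]
rz 12.9 q6 -1.7174289307320239
tcp stand [[-33.5  -0.7 363.4]] [0.0001 0.     0.001 ] yaw err 180.1
(158, 185) 223 y [-45.6  21.3  57.7] x [-55.4 -39.5  -2.6] rect [-29.5   5. ] [106.8  53.1] 88.9
(190, 235) 197 y [-47.4  14.7  58.8] x [-39.1 -35.6  -2.8] rect [-21.3   4. ] [111.   37.3] 89.9
(262, 300) 79 y [-15.6   9.4  42.6] x [-41.6 -37.   -3.1] rect [-23.6  11.4] [64.7 36.8] 84.3
```

```bash
python3 -c "
from h import *
snap('top')"; python3 m.py | egrep '^(A|B|bk)'
```

```text
A foot 82 rect c [345.9 299.8] size [38.1 39.8] ang 87.3 mean [343.1 301.1  17.1] zmax 27.8
A tab 33 rect c [344.6 272.7] size [19.4 10.2] ang 82.5 mean [344.3 272.5 143.2] zmax 152.6
B foot few 0
B tab few 0
bk body 161 rect c [463.9 272.2] size [79.7 80.6] ang 75.2 mean [470.2 282.3  48.9] zmax 71.5
bk bar 53 rect c [462.5 272.9] size [83.5 10.6] ang 76.1 mean [462.2 269.3 116.9] zmax 122.4
bk grip 75 rect c [462.5 271.6] size [30.  14.6] ang 81.9 mean [461.9 270.5 161.1] zmax 169.2
```

Emit:
send_rows(plan=[[-27, 41, 0, 0, 0, 4], [-54, 82, 0, 0, 0, 8], [-81, 123, 0, 0, 0, 13], [-108, 164, 0, 0, 0, 13], [-135, 205, 0, 0, 0, 13]], grip=-0.2)

```text
time_s: 12.45
tool_pos: [0.4637, 0.0728, 0.3596]
eef_rot: [1.828, -2.553, -0.002]
contact_force: [-0.3, 0.6, -0.2]
opening: 0.0342
finger_force: 0.0
```

Emit:
send_rows(plan=[[0, 0, 0, 0, 0, 0], [0, 0, 0, 0, 0, 0]])

```text
time_s: 12.65
tool_pos: [0.4651, 0.0725, 0.3608]
eef_rot: [1.832, -2.552, 0.0]
contact_force: [0.1, 0.0, 0.6]
opening: 0.0338
finger_force: 0.0
```

```bash
python3 -c "
from held import *
tcp(3);go([.3875,.1392,.20],-18.6)
"
```

```text
tcp stand [[-240.   134.2  360.7]] [0.0007 0.0004 0.0001] yaw err 167.05
t 12.8 tcp [0.467  0.0712 0.3605] shift [-38.8  97.1 160.6] tooly [-0.947  0.322  0.001] toolz [-0.001 -0.    -1.   ]
rz -0.2 q6 -1.2613434537399184
```

Emit:
send_rows(plan=[[-15, 37, 20, 0, 0, 0], [-29, 73, 60, 0, 0, 0], [-39, 97, 110, 0, 0, 0], [-39, 97, 155, 0, 0, 0], [-39, 97, 160, 0, 0, 0]])

```text
time_s: 13.3
tool_pos: [0.3826, 0.1392, 0.1958]
eef_rot: [1.824, -2.546, -0.008]
contact_force: [-0.3, -0.3, -0.9]
opening: 0.0341
finger_force: 0.0
```

Emit:
send_rows(plan=[[0, 0, 0, 0, 0, 0], [0, 0, 0, 0, 0, 0]])

```text
time_s: 13.5
tool_pos: [0.3894, 0.1396, 0.2032]
eef_rot: [-1.827, 2.553, -0.002]
contact_force: [0.5, -0.7, -0.0]
opening: 0.0341
finger_force: 0.0
```

```bash
python3 -c "
from held import *
tcp(2);go([.3875,.1392,.1165],-18.6)
w=world('scene',snap('scene')[1]).reshape(-1,3)*1e3
m=(w[:,2]>10)&(w[:,2]<90)
for n,c in dict(A=(344.6,267),B=(387.5,139.2)).items():
  q=w[m&(np.hypot(w[:,0]-c[0],w[:,1]-c[1])<65)]; print(n,len(q),cv2.minAreaRect(q[:,:2].astype(np.float32)))
"
```

```text
tcp stand [[-322.8  193.7  203.4]] [0.0002 0.0001 0.0002] yaw err 167.03
t 13.6 tcp [0.3898 0.1397 0.2037] shift [ 1.4  2.3 87.2] tooly [-0.947  0.323 -0.004] toolz [ 0.004  0.001 -1.   ]
rz -0.2 q6 -1.0924331486102032
A 421 ((341.1050109863281, 271.29595947265625), (108.7499008178711, 42.65665817260742), 82.98979187011719)
B 464 ((382.8377380371094, 147.4603729248047), (108.47390747070312, 36.349674224853516), 61.32796859741211)
```

Emit:
send_rows(plan=[[0, 2, 45, 0, 0, 0], [0, 2, 87, 0, 0, 0], [0, 2, 87, 0, 0, 0], [0, 2, 87, 0, 0, 0]])

```text
time_s: 14.05
tool_pos: [0.3857, 0.1405, 0.1155]
eef_rot: [-1.829, 2.554, -0.0]
contact_force: [1.6, 0.2, 0.9]
opening: 0.034
finger_force: 0.0
```

Emit:
send_rows(plan=[[0, 0, 0, 0, 0, 0], [0, 0, 0, 0, 0, 0], [0, 0, 0, 0, 0, 0], [0, 0, 0, 0, 0, 0], [0, 0, 0, 0, 0, 0]], grip=-1)

```text
time_s: 14.55
tool_pos: [0.3873, 0.141, 0.1168]
eef_rot: [-1.827, 2.55, -0.004]
contact_force: [-0.4, 0.1, 6.6]
opening: 0.0092
finger_force: 50.2
```

```bash
python3 -c "
from held import *
tcp(3)"
```

```text
tcp stand [[-325.2  194.8  116.8]] [0. 0. 0.] yaw err 167.1
```

Emit:
send_rows(plan=[[0, 0, -40, 0, 0, 0], [0, 0, -80, 0, 0, 0], [0, 0, -120, 0, 0, 0], [0, 0, -160, 0, 0, -4], [0, 0, -160, 0, 0, -12.8]])

```text
time_s: 15.2
tool_pos: [0.3879, 0.141, 0.2806]
eef_rot: [-2.098, 2.326, -0.009]
contact_force: [0.5, -0.2, -3.7]
opening: 0.009
finger_force: 50.2
```

Emit:
send_rows(plan=[[0, 0, 0, 0, 0, 0], [0, 0, 0, 0, 0, 0]])

```text
time_s: 15.4
tool_pos: [0.3846, 0.1405, 0.2741]
eef_rot: [2.095, -2.341, -0.0]
contact_force: [-0.2, 0.2, -3.7]
opening: 0.0091
finger_force: 50.2
```

```bash
python3 -c "
from held import *
tcp(2); go(list(O+X*-.215)+[.2765],-5.85)"
```

```text
tcp stand [[-328.   194.1  273.9]] [0.0001 0.     0.0002] yaw err 179.56
t 15.5 tcp [0.3843 0.1405 0.2734] shift [ 193.1 -114.7   -3.2] tooly [-0.994  0.11   0.002] toolz [-0.002 -0.    -1.   ]
rz -0.4 q6 -1.307364777203212
```

Emit:
send_rows(plan=[[40, -23, -2, 0, 0, -0.4], [80, -46, -3, 0, 0, -0.4], [120, -69, -3, 0, 0, -0.4], [160, -95, -3, 0, 0, -0.4], [193, -115, -3, 0, 0, -0.4]])

```text
time_s: 16.0
tool_pos: [0.4791, -0.0659, 0.2762]
eef_rot: [2.103, -2.332, -0.002]
contact_force: [0.9, 0.1, -2.7]
opening: 0.0093
finger_force: 50.2
```

Emit:
send_rows(plan=[[0, 0, 0, 0, 0, 0], [0, 0, 0, 0, 0, 0], [0, 0, 0, 0, 0, 0]])

```text
time_s: 16.3
tool_pos: [0.4778, -0.0629, 0.2765]
eef_rot: [2.106, -2.33, -0.003]
contact_force: [-0.1, 0.6, -3.4]
opening: 0.0088
finger_force: 50.2
```

```bash
cat > chk.py <<'E'
from held import *
tcp(3)
for c in('scene','top'):
  q=grab(c,-255,-170)
  for z in((150,185),(190,235)): ext(q,*z,c+str(z))
  if c=='scene':
    a=q[(abs(q[:,0]+214)<9)&(abs(q[:,1]-5)>24)&(abs(q[:,1]-5)<56)&(q[:,2]<275)]; print('plate top',np.percentile(a[:,2],[90,98,100]).round(1))
E
python3 chk.py
```

```text
tcp stand [[-214.4    1.5  276.8]] [0.0001 0.0002 0.0002] yaw err 180.17
scene(150, 185) 227 y [-46.3  21.2  60. ] x [-233.4 -221.6 -192.3] rect [-215.4    6.5] [110.4  41.6] 86.0
scene(190, 235) 174 y [-46.7  11.1  59.1] x [-217.  -214.6 -209.3] rect [-213.3    5.3] [109.8   8.1] 88.8
plate top [253.  262.3 265.1]
top(150, 185) 7 y [51.1 52.6 53.5] x [-209.1 -195.6 -192.9] rect [-201.1   53.2] [ 2.4 16.6] 80.6
top(190, 235) 4 y [52.2 53.  53.2] x [-215.7 -211.9 -209.9] rect [-212.9   52.9] [6.  0.4] 9.1
```

Emit:
send_rows(plan=[[1.5, -20, 0, 0, 0, 0], [1.5, -40, 0, 0, 0, 0], [1.5, -55, 0, 0, 0, 0], [1.5, -70, 0, 0, 0, 0], [1.5, -80, 0, 0, 0, 0]])

```text
time_s: 17.05
tool_pos: [0.559, -0.0727, 0.2772]
eef_rot: [-2.108, 2.329, -0.001]
contact_force: [0.5, -0.6, -3.7]
opening: 0.0088
finger_force: 50.2
```

Emit:
send_rows(plan=[[0, -15, 0, 0, 0, 0], [0, -30, 0, 0, 0, 0], [0, -45, 0, 0, 0, 0], [0, -54, 0, 0, 0, 0], [0, -54, 0, 0, 0, 0]])

```text
time_s: 17.55
tool_pos: [0.6125, -0.0785, 0.2768]
eef_rot: [2.108, -2.329, -0.0]
contact_force: [-0.4, -0.9, -3.4]
opening: 0.0091
finger_force: 50.2
```

```bash
python3 -c "
from held import *
tcp(2); s=r.read_state(); print(s['contact_force'],s['moment'])
q=grab('scene',-120,-2); ext(q,262,300,'tabs'); print(np.histogram(q[(q[:,2]>190)&(q[:,2]<235),0],np.arange(-110,0,8)))"
```

```text
tcp stand [[-79.2  -0.5 276.8]] [0.0004 0.0001 0.0001] yaw err 180.11
[ 0.05460024  0.26202878 -4.86772878] [-0.03702565  0.03068419 -0.05378085]
tabs 148 y [-15.8  10.8  51.3] x [-96.4 -40.6 -14.5] rect [-50.8  15.5] [74.5 91.4] 83.8
(array([  0,   0,   0, 151,  23,   0,   0,   0,   6, 132,   4,   0,   2]), array([-110, -102,  -94,  -86,  -78,  -70,  -62,  -54,  -46,  -38,  -30,
        -22,  -14,   -6]))
```

Emit:
send_rows(plan=[[0, 0, 2, 0, 0, 0], [0, 0, 4, 0, 0, 0], [0, 0, 5, 0, 0, 0], [0, 0, 5, 0, 0, 0]])

```text
time_s: 18.1
tool_pos: [0.6115, -0.0785, 0.2731]
eef_rot: [-2.107, 2.33, -0.001]
contact_force: [-1.5, 1.0, 1.8]
opening: 0.0088
finger_force: 50.9
```

Emit:
send_rows(plan=[[0, 0, 0, 0, 0, 0], [0, 0, 0, 0, 0, 0], [0, 0, 0, 0, 0, 0], [0, 0, 0, 0, 0, 0]], grip=-0.45)

```text
time_s: 18.5
tool_pos: [0.612, -0.0787, 0.2724]
eef_rot: [-2.107, 2.33, -0.001]
contact_force: [0.5, 0.6, 0.3]
opening: 0.0234
finger_force: 0.0
```

Emit:
send_rows(plan=[[0, 0, -15, 0, 0, 0], [0, 0, -40, 0, 0, 0], [0, 0, -70, 0, 0, 0], [0, 0, -90, 0, 0, 0], [0, 0, -90, 0, 0, 0]])

```text
time_s: 19.0
tool_pos: [0.6129, -0.0789, 0.3656]
eef_rot: [-2.105, 2.328, -0.008]
contact_force: [0.9, 0.2, -0.1]
opening: 0.0234
finger_force: 0.0
```

```bash
python3 -c "
from held import *
snap('top')
tcp(2); q=grab('scene',-120,-2); print(np.histogram(q[(q[:,2]>190)&(q[:,2]<235),0],np.arange(-110,0,8)))
go([.3446,.2670,.20],-3)
w=world('scene',np.load('/tmp/scene.npz')['d']).reshape(-1,3)*1e3
q=w[(w[:,2]>10)&(w[:,2]<90)&(np.hypot(w[:,0]-344,w[:,1]-267)<65)];print(len(q),cv2.minAreaRect(q[:,:2].astype(np.float32)))
"; python3 m.py | egrep '^(A|bk)'
```

```text
tcp stand [[-78.9  -0.8 362.8]] [0.0002 0.0001 0.0007] yaw err 180.09
(array([  0,   0,   0, 155,  24,   0,   0,   0,  10, 135,   2,   0,   0]), array([-110, -102,  -94,  -86,  -78,  -70,  -62,  -54,  -46,  -38,  -30,
        -22,  -14,   -6]))
t 19.2 tcp [ 0.6116 -0.0785  0.3608] shift [-317.   299.9  161.5] tooly [-0.995  0.1    0.002] toolz [-0.002  0.    -1.   ]
rz -2.8 q6 -1.7281634548028886
424 ((344.1705322265625, 270.0680847167969), (110.3050308227539, 40.08543395996094), 87.36775970458984)
A foot 77 rect c [345.7 298.3] size [40.4 39.8] ang 87.7 mean [344.6 303.7  17.4] zmax 28.0
A tab 30 rect c [344.9 273.8] size [ 9.9 18.4] ang 0.9 mean [344.4 273.5 142.3] zmax 149.7
bk body 206 rect c [463.2 270.9] size [82.6 80.5] ang 75.3 mean [461.3 270.4  49.8] zmax 71.9
bk bar 56 rect c [461.9 272.7] size [84.1 10.3] ang 76.7 mean [461.7 267.6 117.3] zmax 123.8
bk grip 75 rect c [463.4 271.8] size [30.3 14.2] ang 75.5 mean [461.9 271.  161.4] zmax 169.3
```

Emit:
send_rows(plan=[[-34, 32, 0, 0, 0, -3.6], [-68, 64, 0, 0, 0, -3.6], [-102, 96, 0, 0, 0, -3.6], [-136, 128, 0, 0, 0, -3.6], [-170, 160, 0, 0, 0, -3.6]], grip=-0.2)

```text
time_s: 19.7
tool_pos: [0.4677, 0.1077, 0.3608]
eef_rot: [2.178, -2.262, -0.002]
contact_force: [-0.1, 0.8, 0.5]
opening: 0.0343
finger_force: 0.0
```

Emit:
send_rows(plan=[[-34, 32, 10, 0, 0, 0], [-68, 64, 40, 0, 0, 0], [-102, 96, 80, 0, 0, 0], [-136, 128, 120, 0, 0, 0], [-147, 140, 160, 0, 0, 0]])

```text
time_s: 20.2
tool_pos: [0.3407, 0.2522, 0.2174]
eef_rot: [-2.18, 2.261, -0.0]
contact_force: [1.4, -0.0, -0.3]
opening: 0.0341
finger_force: 0.0
```

Emit:
send_rows(plan=[[0, 0, 0, 0, 0, 0], [0, 0, 0, 0, 0, 0], [0, 0, 0, 0, 0, 0]])

```text
time_s: 20.5
tool_pos: [0.344, 0.2511, 0.2198]
eef_rot: [-2.177, 2.262, -0.002]
contact_force: [0.5, 0.0, 0.4]
opening: 0.034
finger_force: 0.0
```

```bash
python3 -c "
from held import *
tcp(1);go([.3446,.2670,.1165],-2.2)"
```

```text
tcp stand [[-379.5  300.   219.8]] [0. 0. 0.] yaw err 183.63
t 20.55 tcp [0.3446 0.2511 0.2203] shift [-15.8   0.9 103.8] tooly [-0.999  0.039 -0.003] toolz [ 0.003  0.001 -1.   ]
rz -0.0 q6 -1.0908357485469495
```

Emit:
send_rows(plan=[[-16, 1, 20, 0, 0, 0], [-16, 1, 60, 0, 0, 0], [-16, 1, 104, 0, 0, 0], [-16, 1, 104, 0, 0, 0], [-16, 1, 104, 0, 0, 0]])

```text
time_s: 21.05
tool_pos: [0.3434, 0.2668, 0.1159]
eef_rot: [-2.177, 2.264, -0.0]
contact_force: [-0.3, 0.3, 0.9]
opening: 0.0342
finger_force: 0.0
```

Emit:
send_rows(plan=[[0, 0, 0, 0, 0, 0], [0, 0, 0, 0, 0, 0], [0, 0, 0, 0, 0, 0], [0, 0, 0, 0, 0, 0], [0, 0, 0, 0, 0, 0]], grip=-1)

```text
time_s: 21.55
tool_pos: [0.3442, 0.2679, 0.1174]
eef_rot: [-2.176, 2.259, -0.003]
contact_force: [-1.4, -1.8, 6.8]
opening: 0.009
finger_force: 50.0
```

```bash
python3 -c "
from held import *
tcp(2)"
```

```text
tcp stand [[-381.1  316.7  117.3]] [0. 0. 0.] yaw err 183.68
```

Emit:
send_rows(plan=[[0, 0, -40, 0, 0, 0], [0, 0, -80, 0, 0, 0], [0, 0, -130, 0, 0, 0], [0, 0, -180, 0, 0, 0], [0, 0, -220, 0, 0, 3.6]])

```text
time_s: 22.15
tool_pos: [0.3423, 0.267, 0.3388]
eef_rot: [-2.103, 2.329, -0.002]
contact_force: [1.6, 0.6, -3.2]
opening: 0.0092
finger_force: 50.1
```

Emit:
send_rows(plan=[[0, 0, 0, 0, 0, 0], [0, 0, 0, 0, 0, 0]])

```text
time_s: 22.35
tool_pos: [0.3427, 0.2672, 0.336]
eef_rot: [-2.106, 2.327, -0.002]
contact_force: [0.3, 0.3, -3.6]
opening: 0.0094
finger_force: 50.1
```

```bash
python3 -c "
from held import *
tcp(2); go(list(O+X*-.215)+[.2768],-5.85)"
```

```text
tcp stand [[-382.8  315.6  335.2]] [0.0004 0.0002 0.0008] yaw err 180.12
t 22.45 tcp [0.3416 0.2666 0.3336] shift [ 315.5 -168.    56.9] tooly [-0.995  0.1    0.002] toolz [-0.002 -0.001 -1.   ]
rz 0.1 q6 -0.9936207328791413
```

Emit:
send_rows(plan=[[40, -21, 0, 0, 0, 0], [80, -42, 0, 0, 0, 0], [120, -63, 0, 0, 0, 0], [160, -84, 10, 0, 0, 0], [200, -105, 20, 0, 0, 0]])

```text
time_s: 22.95
tool_pos: [0.4261, 0.0558, 0.3129]
eef_rot: [2.107, -2.328, -0.003]
contact_force: [0.9, 0.6, -3.8]
opening: 0.0092
finger_force: 50.1
```

Emit:
send_rows(plan=[[40, -21, 15, 0, 0, 0], [80, -42, 25, 0, 0, 0], [115, -63, 37, 0, 0, 0], [115, -63, 37, 0, 0, 0], [115, -63, 37, 0, 0, 0]])

```text
time_s: 23.45
tool_pos: [0.4765, -0.0638, 0.2753]
eef_rot: [2.103, -2.33, -0.008]
contact_force: [-0.3, 0.2, -3.3]
opening: 0.009
finger_force: 50.0
```

Emit:
send_rows(plan=[[0, 0, 0, 0, 0, 0], [0, 0, 0, 0, 0, 0]])

```text
time_s: 23.65
tool_pos: [0.4772, -0.0622, 0.2777]
eef_rot: [2.109, -2.328, -0.001]
contact_force: [0.2, -0.2, -2.5]
opening: 0.0094
finger_force: 50.0
```

```bash
python3 chk.py
```

```text
tcp stand [[-214.9    1.9  277.9]] [0.0001 0.     0.0002] yaw err 180.19
scene(150, 185) 229 y [-45.1  20.9  59.3] x [-233.6 -221.5 -193.6] rect [-213.2    6.9] [107.3  41.8] 89.4
scene(190, 235) 170 y [-45.7   8.5  58.9] x [-217.8 -214.8 -211.4] rect [-215.7    4.9] [109.9   8.5] 89.4
plate top [255.2 262.7 264.8]
top(150, 185) 8 y [51.4 52.6 53.2] x [-215.2 -202.4 -195.4] rect [-205.3   52.7] [ 1.7 20.1] 86.4
```

Emit:
send_rows(plan=[[1.7, -20, 0.5, 0, 0, 0], [1.7, -40, 0.5, 0, 0, 0], [1.7, -60, 0.5, 0, 0, 0], [1.7, -75, 0.5, 0, 0, 0], [1.7, -90, 0.5, 0, 0, 0]])

```text
time_s: 24.4
tool_pos: [0.5679, -0.0737, 0.2773]
eef_rot: [-2.108, 2.33, -0.0]
contact_force: [0.4, 0.2, -3.5]
opening: 0.0091
finger_force: 50.0
```

Emit:
send_rows(plan=[[0, 0, 0, 0, 0, 0], [0, 0, 0, 0, 0, 0], [0, 0, 0, 0, 0, 0]])

```text
time_s: 24.7
tool_pos: [0.5664, -0.0737, 0.2773]
eef_rot: [2.107, -2.33, -0.001]
contact_force: [1.0, -0.2, -3.5]
opening: 0.0088
finger_force: 50.0
```

```bash
python3 -c "
from held import *
tcp(2); s=r.read_state(); print(s['contact_force'],s['moment'])"
```

```text
tcp stand [[-125.2   -0.5  277.4]] [0.     0.     0.0001] yaw err 180.1
[ 1.55964933e-03 -2.90983873e-01 -2.63319661e+00] [-0.0267405   0.02395382  0.02423166]
```

Emit:
send_rows(plan=[[0, 0, 2, 0, 0, 0], [0, 0, 4, 0, 0, 0], [0, 0, 5, 0, 0, 0], [0, 0, 5, 0, 0, 0]])

```text
time_s: 25.2
tool_pos: [0.567, -0.0741, 0.2733]
eef_rot: [-2.107, 2.33, -0.002]
contact_force: [-2.2, -0.8, 4.1]
opening: 0.0091
finger_force: 51.2
```

Emit:
send_rows(plan=[[0, 0, 0, 0, 0, 0], [0, 0, 0, 0, 0, 0], [0, 0, 0, 0, 0, 0], [0, 0, 0, 0, 0, 0]], grip=-0.45)

```text
time_s: 25.6
tool_pos: [0.5673, -0.074, 0.2721]
eef_rot: [2.107, -2.33, 0.0]
contact_force: [-0.4, 0.9, 0.2]
opening: 0.0234
finger_force: 0.0
```

Emit:
send_rows(plan=[[0, 0, -15, 0, 0, 0], [0, 0, -40, 0, 0, 0], [0, 0, -70, 0, 0, 0], [0, 0, -100, 0, 0, 0], [0, 0, -100, 0, 0, 0]])

```text
time_s: 26.1
tool_pos: [0.5684, -0.0743, 0.3765]
eef_rot: [-2.105, 2.327, -0.009]
contact_force: [0.6, 0.1, 1.1]
opening: 0.0235
finger_force: 0.0
```

```bash
python3 -c "
from held import *
tcp(2); q=grab('scene',-160,-2); print(np.histogram(q[(q[:,2]>190)&(q[:,2]<235),0],np.arange(-150,0,8)))
w=world('scene',np.load('/tmp/scene.npz')['d']).reshape(-1,3)*1e3
b=w[(w[:,2]>255)&(w[:,2]<300)&(w[:,0]<430)&(w[:,0]>330)&(w[:,1]>-230)&(w[:,1]<-150)]; print('pin',len(b),np.median(b,0).round(1))
go([.372,-.185,.36])
p=np.load('/tmp/scene.npz')['p']; c=cv2.resize(p[120:240,240:400],(800,600),interpolation=cv2.INTER_CUBIC); cv2.imwrite('pics/c6.png',c[:,:,::-1])"
```

```text
tcp stand [[-123.3   -0.8  375.4]] [0.0001 0.     0.0011] yaw err 180.1
(array([  0,   0,  42, 134,   0,   0,   0,   0, 129,  20,   0,   0,   0,
        16, 130,   4,   0,   0]), array([-150, -142, -134, -126, -118, -110, -102,  -94,  -86,  -78,  -70,
        -62,  -54,  -46,  -38,  -30,  -22,  -14,   -6]))
pin 52 [ 369.6 -181.3  278.2]
t 26.25 tcp [ 0.5672 -0.074   0.3715] shift [130.  183.1  11.6] tooly [-0.995  0.1    0.001] toolz [-0.001  0.    -1.   ]
```

View pics/c6.png

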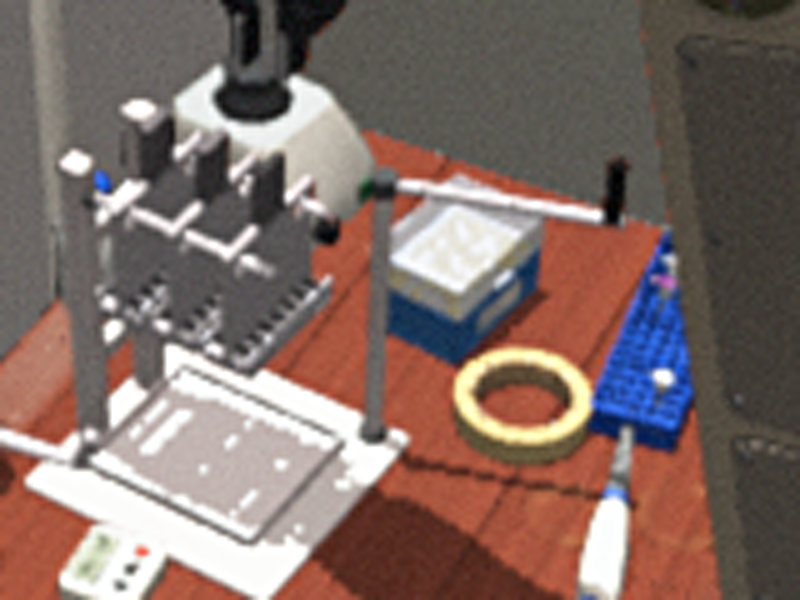

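All three hang on both pegs (plates at x ≈ -36, -80 and -125) and the bar pin is at (617,190) in the crop. Next is shutting the bar.

Emit:
send_rows(plan=[[26, 37, 0, 0, 0, 8], [52, 74, 0, 0, 0, 16], [78, 110, 0, 0, 0, 24], [104, 147, 0, 0, 0, 32], [130, 183, 0, 0, 0, 40]], grip=-0.2)

```text
time_s: 26.75
tool_pos: [0.3699, -0.185, 0.3706]
eef_rot: [1.175, -2.912, -0.003]
contact_force: [-0.0, -1.3, 1.2]
opening: 0.034
finger_force: 0.0
```

Emit:
send_rows(plan=[[0, 0, 0, 0, 0, 8], [0, 0, 0, 0, 0, 16], [0, 0, 0, 0, 0, 24], [0, 0, 0, 0, 0, 31.4], [0, 0, 0, 0, 0, 31.4]])

```text
time_s: 27.25
tool_pos: [0.3715, -0.1847, 0.3709]
eef_rot: [0.35, -3.12, -0.003]
contact_force: [-0.1, -0.2, -0.6]
opening: 0.0346
finger_force: 0.0
```

```bash
python3 -c "
from held import *
tcp(2);go([.370,-.1865,.264],102.8)"
```

```text
tcp stand [[-307.7 -130.7  371. ]] [0.     0.     0.0001] yaw err 108.87
t 27.35 tcp [ 0.3717 -0.1847  0.3713] shift [  1.9  -1.5 107.3] tooly [-0.225  0.974  0.001] toolz [-0.001  0.001 -1.   ]
rz 0.2 q6 -0.8824158646517624
```

Emit:
send_rows(plan=[[2, -1.5, 40, 0, 0, 0], [2, -1.5, 80, 0, 0, 0], [2, -1.5, 107, 0, 0, 0], [2, -1.5, 107, 0, 0, 0]])

```text
time_s: 27.75
tool_pos: [0.3682, -0.1851, 0.2614]
eef_rot: [0.354, -3.116, -0.009]
contact_force: [0.2, 0.2, -0.1]
opening: 0.0342
finger_force: 0.0
```

Emit:
send_rows(plan=[[0, 0, 0, 0, 0, 0], [0, 0, 0, 0, 0, 0], [0, 0, 0, 0, 0, 0]], grip=-0.5)

```text
time_s: 28.05
tool_pos: [0.3713, -0.1876, 0.267]
eef_rot: [-0.352, 3.12, -0.004]
contact_force: [0.0, -0.5, 0.3]
opening: 0.0213
finger_force: 0.0
```

Emit:
send_rows(plan=[[-1.5, 21.6, 0, 0, 0, 8], [-6, 42.7, 0, 0, 0, 16], [-13.4, 63, 0, 0, 0, 24], [-23.6, 82.1, 0, 0, 0, 32], [-36.3, 99.6, 0, 0, 0, 40]])

```text
time_s: 28.55
tool_pos: [0.3842, -0.0814, 0.2667]
eef_rot: [0.746, 3.049, -0.002]
contact_force: [0.1, -0.9, -0.3]
opening: 0.0209
finger_force: 0.5
```

Emit:
send_rows(plan=[[-1.5, 21.6, 0, 0, 0, 8], [-6, 42.7, 0, 0, 0, 16], [-13.4, 63, 0, 0, 0, 24], [-23.6, 82.1, 0, 0, 0, 32], [-36.3, 99.6, 0, 0, 0, 40]])

```text
time_s: 29.05
tool_pos: [0.4624, -0.009, 0.2666]
eef_rot: [1.743, 2.612, 0.0]
contact_force: [-0.7, -1.4, -0.1]
opening: 0.0209
finger_force: 0.5
```

```bash
python3 -c "
from held import *
tcp(2);s,p,R=st();v=stand(p[None])[0,:2]-[-160,-85]; print('rad',np.hypot(*v),'th',np.degrees(np.arctan2(-v[0],v[1])),s['opening'],s['contact_force'])"
```

```text
tcp stand [[-233.8   53.7  266.4]] [0.0015 0.0003 0.0001] yaw err 28.75
rad 156.88240903781522 th 28.082699553443433 0.02131145765888895 [-0.290172    1.10046985 -0.38805736]
```

Emit:
send_rows(plan=[[-1.5, 21.6, 0, 0, 0, 8], [-6, 42.7, 0, 0, 0, 16], [-13.4, 63, 0, 0, 0, 24], [-18.2, 72.8, 0, 0, 0, 28], [-20.8, 77.5, 0, 0, 0, 30]])

```text
time_s: 29.65
tool_pos: [0.5394, 0.001, 0.2655]
eef_rot: [-2.353, -2.078, 0.005]
contact_force: [-14.0, 0.6, 6.5]
opening: 0.0216
finger_force: 7.0
```

Emit:
send_rows(plan=[[0, 1, 0, 0, 0, 0], [0, 2, 0, 0, 0, 0], [0, 2, 0, 0, 0, 0]])

```text
time_s: 29.95
tool_pos: [0.5392, 0.001, 0.2655]
eef_rot: [-2.349, -2.079, 0.007]
contact_force: [-8.8, 1.1, 3.6]
opening: 0.0214
finger_force: 4.6
```

```bash
python3 -c "
from held import *
tcp(2);s,p,R=st();v=stand(p[None])[0,:2]-[-160,-85]; print('rad',np.hypot(*v),'th',np.degrees(np.arctan2(-v[0],v[1])),s['opening'],s['contact_force'],s['finger_force'])
p,d=snap('scene'); q=stand(world('scene',d).reshape(-1,3)); q=q[(q[:,2]>240)&(q[:,2]<256)&(abs(q[:,0]+162)<20)&(q[:,1]>-75)&(q[:,1]<60)]
print(len(q),cv2.fitLine(q[:,:2].astype(np.float32),cv2.DIST_HUBER,0,.01,.01).ravel())"
```

```text
tcp stand [[-159.8   71.1  265.5]] [0. 0. 0.] yaw err -1.13
rad 156.05106964274492 th -0.06385246662936758 0.021340539800132705 [-9.11305732  0.12901043  2.58715078] 4.569714367389679
96 [ 7.5473823e-03 -9.9997151e-01 -1.6433624e+02 -9.2565012e+00]
```

The bar is against its stop (fit 0.4°). Centre on the pin, retreat and find the basket again.

Emit:
send_rows(plan=[[0, -3, 0, 0, 0, 0], [0, -4, 0, 0, 0, 0], [0, -4, -30, 0, 0, 0], [0, -4, -70, 0, 0, 0], [0, -4, -110, 0, 0, 0]], grip=-0.3)

```text
time_s: 30.6
tool_pos: [0.5386, 0.0013, 0.3767]
eef_rot: [2.354, 2.08, 0.0]
contact_force: [-0.2, 0.1, 0.7]
opening: 0.0302
finger_force: 0.0
```

```bash
python3 -c "
from held import *
snap('top');tcp(1)
p,d=snap('scene'); q=stand(world('scene',d).reshape(-1,3)); q=q[(q[:,2]>240)&(q[:,2]<256)&(abs(q[:,0]+162)<20)&(q[:,1]>-75)&(q[:,1]<60)]
print(len(q),cv2.fitLine(q[:,:2].astype(np.float32),cv2.DIST_HUBER,0,.01,.01).ravel())
w=world('scene',d).reshape(-1,3)*1e3
b=w[(w[:,2]>130)&(w[:,2]<180)&(np.hypot(w[:,0]-462,w[:,1]-271)<60)]; print('grip scene',len(b),np.median(b,0).round(1),cv2.minAreaRect(b[:,:2].astype(np.float32)))
go([.4625,.2718,.30],-14); s,_,_=st();print(s['qpos'])"; python3 m.py | egrep '^(bk)'
```

```text
tcp stand [[-158.9   71.2  383.9]] [0. 0. 0.] yaw err -1.24
117 [ 2.1975779e-03  9.9999756e-01 -1.6348300e+02 -5.3423219e+00]
grip scene 101 [460.8 279.  157. ] ((462.51708984375, 277.7521057128906), (31.400876998901367, 15.805867195129395), 79.85050201416016)
t 30.75 tcp [0.5404 0.001  0.3788] shift [ 259.1 -111.4   77.9] tooly [ 0.992 -0.124  0.007] toolz [ 0.007 -0.001 -1.   ]
rz 6.9 q6 1.5481267548909228
[-1.46589849e-01  2.46337129e-01  3.14786162e-01  1.63180332e+00
 -1.18996094e-04  1.54812675e+00]
bk body 207 rect c [463.8 271.6] size [82.8 80.7] ang 76.4 mean [462.4 270.7  49.5] zmax 73.2
bk bar 57 rect c [462.4 271.8] size [82.9  9.2] ang 75.7 mean [461.7 268.  117.8] zmax 123.8
bk grip 78 rect c [463.2 271.5] size [29.6 14.2] ang 75.0 mean [461.9 270.7 160.5] zmax 170.9
```

Emit:
send_rows(plan=[[44, -19, 0, 0, 0, 3], [88, -38, 0, 0, 0, 7], [132, -57, 10, 0, 0, 7], [176, -76, 30, 0, 0, 7], [216, -93, 50, 0, 0, 7]], grip=-0.1)

```text
time_s: 31.25
tool_pos: [0.4729, 0.2289, 0.3243]
eef_rot: [2.477, 1.931, 0.001]
contact_force: [0.7, 0.3, 0.0]
opening: 0.0383
finger_force: 0.0
```

Emit:
send_rows(plan=[[45, -13, 20, 0, 0, 0], [45, -13, 50, 0, 0, 0], [45, -13, 80, 0, 0, 0], [45, -13, 80, 0, 0, 0]])

```text
time_s: 31.65
tool_pos: [0.4688, 0.2735, 0.2401]
eef_rot: [-2.474, -1.932, 0.014]
contact_force: [-0.0, -0.6, 0.6]
opening: 0.0384
finger_force: 0.0
```

```bash
python3 -c "
from held import *
tcp(2);go([.4628,.2717,.128],-14.3)"
```

```text
tcp stand [[-257.   335.1  241.5]] [0.0007 0.0001 0.0014] yaw err -8.29
t 31.75 tcp [0.4714 0.2738 0.2449] shift [ -4.   -7.7 116.9] tooly [ 0.97  -0.244 -0.001] toolz [-0.002 -0.001 -1.   ]
rz 0.2 q6 2.1965102527421414
```

Emit:
send_rows(plan=[[-4, -8, 40, 0, 0, 0], [-4, -8, 80, 0, 0, 0], [-4, -8, 117, 0, 0, 0], [-4, -8, 117, 0, 0, 0]])

```text
time_s: 32.15
tool_pos: [0.4612, 0.2708, 0.1255]
eef_rot: [-2.478, -1.929, 0.009]
contact_force: [-0.4, -0.0, 1.1]
opening: 0.0384
finger_force: 0.0
```

Emit:
send_rows(plan=[[0, 0, 0, 0, 0, 0], [0, 0, 0, 0, 0, 0], [0, 0, 0, 0, 0, 0], [0, 0, 0, 0, 0, 0], [0, 0, 0, 0, 0, 0]], grip=-1, newtons=40)

```text
time_s: 32.65
tool_pos: [0.4648, 0.2728, 0.1307]
eef_rot: [2.477, 1.93, 0.006]
contact_force: [-1.3, -0.4, 5.9]
opening: 0.0138
finger_force: 44.9
```

```bash
python3 -c "
from held import *
tcp(2)"
```

```text
tcp stand [[-261.6  333.9  130.7]] [0. 0. 0.] yaw err -8.3
```

Emit:
send_rows(plan=[[0, 0, -40, 0, 0, 0], [0, 0, -80, 0, 0, 0], [0, 0, -120, 0, 0, -6], [0, 0, -160, 0, 0, -12], [0, 0, -183, 0, 0, -18]])

```text
time_s: 33.25
tool_pos: [0.4639, 0.2726, 0.3155]
eef_rot: [2.139, 2.298, 0.007]
contact_force: [0.4, -0.0, -2.6]
opening: 0.0135
finger_force: 43.6
```

Emit:
send_rows(plan=[[0, 0, 0, 0, 0, 0], [0, 0, 0, 0, 0, 0]])

```text
time_s: 33.45
tool_pos: [0.4633, 0.2724, 0.3111]
eef_rot: [2.148, 2.292, 0.001]
contact_force: [-0.4, -0.1, -2.6]
opening: 0.0136
finger_force: 43.5
```

```bash
python3 -c "
from held import *
tcp(1);go([.449,.1727,.310],3.6);s,_,_=st();print(s['opening'],s['finger_force'],s['contact_force'])"
```

```text
tcp stand [[-263.   333.3  311.1]] [0. 0. 0.] yaw err 9.59
t 33.5 tcp [0.4628 0.2721 0.31  ] shift [-98.3 -20.2   0.1] tooly [ 0.998  0.065 -0.002] toolz [-0.002 -0.001 -1.   ]
rz 0.1 q6 1.8875674669032825
0.013512638917775006 43.520899415016174 [ 0.74113911 -0.19488813 -3.49933019]
```

Emit:
send_rows(plan=[[-40, -8, -1, 0, 0, 0], [-80, -16, -1, 0, 0, 0], [-98, -20, -1, 0, 0, 0], [-98, -20, -1, 0, 0, 0], [-98, -20, -1, 0, 0, 0]])

```text
time_s: 34.0
tool_pos: [0.4492, 0.1729, 0.3108]
eef_rot: [-2.147, -2.291, 0.003]
contact_force: [0.0, 0.0, -2.7]
opening: 0.0133
finger_force: 43.5
```

```bash
python3 -c "
from held import *
tcp(2)
p,d=snap('scene','b1'); w=world('scene',d).reshape(-1,3)*1e3
H=np.array([668.5,186.5]);a=np.radians(3.6);hx=np.array([np.cos(a),np.sin(a)]);hy=np.array([-hx[1],hx[0]])
s=np.c_[(w[:,:2]-H)@hx,(w[:,:2]-H)@hy,w[:,2]]
b=s[(s[:,0]>-280)&(s[:,0]<-165)&(abs(s[:,1])<70)&(s[:,2]>150)]
k=b[(b[:,2]<245)];print('body z',np.percentile(k[:,2],[1,5,50,95,99]).round(1),'y',np.percentile(k[:,1],[1,50,99]).round(1),'x',np.percentile(k[:,0],[1,50,99]).round(1))
print('body rect',cv2.minAreaRect(k[:,:2].astype(np.float32)))
k=b[(b[:,2]>285)&(b[:,2]<306)];print('bar',len(k),np.percentile(k[:,2],[5,50,95]).round(1),cv2.minAreaRect(k[:,:2].astype(np.float32)) if len(k)>3 else '')
k=s[(s[:,0]>-110)&(s[:,0]<-12)&(abs(s[:,1])<25)&(s[:,2]>230)&(s[:,2]<270)];print('rod',len(k),np.median(k,0).round(1))
p_,_,R_=st();go(list((H+hx*-55)/1e3)+[.3117],3.6)
c=cv2.resize(p[170:320,190:340],(600,600),interpolation=cv2.INTER_CUBIC); cv2.imwrite('pics/b1c.png',c[:,:,::-1])"
```

```text
tcp stand [[-266.8  233.1  310.9]] [0.0001 0.0002 0.0001] yaw err 9.7
body z [181.  182.4 209.8 237.3 240.7] y [-36.4   8.3  47.1] x [-257.5 -219.  -177.5]
body rect ((-216.86932373046875, 5.1681671142578125), (82.3949966430664, 87.3287353515625), 0.2935735285282135)
bar 39 [288.8 299.1 303.6] ((-218.0172576904297, 27.76940155029297), (37.620426177978516, 10.993592262268066), 85.61052703857422)
rod 100 [-58.8   6.3 254.4]
t 34.15 tcp [0.4497 0.1738 0.3114] shift [ -1.9 164.2  -0.5] tooly [ 0.998  0.068 -0.001] toolz [-0.001 -0.    -1.   ]
rz 0.3 q6 1.7051574396648403
```

View pics/b1c.png

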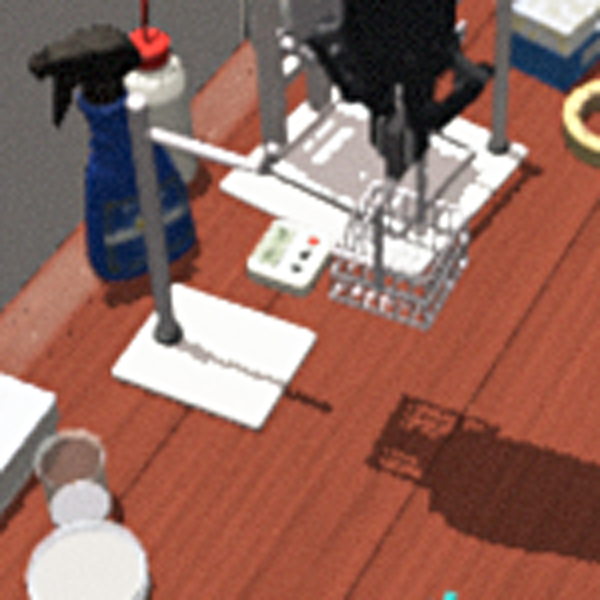

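Basket held, centred with the rod (lateral 5.2 against 6.3 in the same camera), rim at about 238 mm, under the rod. Moving in.

Emit:
send_rows(plan=[[-2, 25, 0, 0, 0, 0], [-2, 50, 0, 0, 0, 0], [-2, 75, 0, 0, 0, 0], [-2, 95, 0, 0, 0, 0], [-2, 115, 0, 0, 0, 0]])

```text
time_s: 34.65
tool_pos: [0.5656, 0.18, 0.3114]
eef_rot: [-2.144, -2.296, 0.001]
contact_force: [-0.3, 0.3, -1.7]
opening: 0.0135
finger_force: 43.5
```

Emit:
send_rows(plan=[[0, 15, 0, 0, 0, 0], [0, 30, 0, 0, 0, 0], [0, 45, 0, 0, 0, 0], [0, 49, 0, 0, 0, 0], [0, 49, 0, 0, 0, 0]])

```text
time_s: 35.15
tool_pos: [0.6137, 0.1829, 0.3111]
eef_rot: [-2.144, -2.295, 0.002]
contact_force: [0.0, -0.5, -2.7]
opening: 0.0135
finger_force: 43.5
```

Emit:
send_rows(plan=[[0, 0, 8, 0, 0, 0], [0, 0, 18, 0, 0, 0], [0, 0, 28, 0, 0, 0], [0, 0, 34, 0, 0, 0], [0, 0, 35, 0, 0, 0]])

```text
time_s: 35.65
tool_pos: [0.6127, 0.182, 0.2759]
eef_rot: [-2.145, -2.294, 0.003]
contact_force: [0.0, -0.0, -1.2]
opening: 0.0136
finger_force: 43.5
```

```bash
python3 -c "
from held import *
tcp(2);s,_,_=st();print(s['contact_force'],s['tool_pos'],s['opening'])
p,d=snap('scene'); c=cv2.resize(p[170:320,190:340],(600,600),interpolation=cv2.INTER_CUBIC); cv2.imwrite('pics/b2c.png',c[:,:,::-1])"
```

```text
tcp stand [[-105.1  258.7  276.2]] [0.0002 0.     0.0003] yaw err 9.69
[ 0.41941526 -0.94469868 -3.02540908] [0.61331349 0.18206902 0.27703242] 0.013410788058773947
```

View pics/b2c.png

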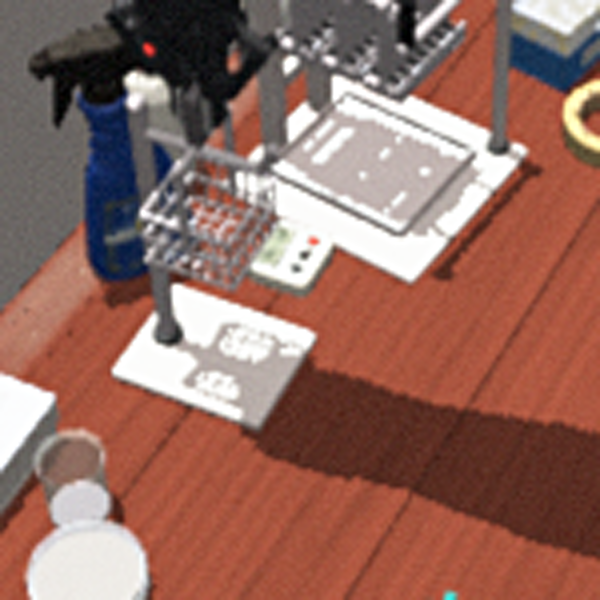

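The basket is over the rod (rim around (205,180) in the crop, rod going under the handle). Lower the last millimetres and release.

Emit:
send_rows(plan=[[0, 0, 1, 0, 0, 0], [0, 0, 2, 0, 0, 0], [0, 0, 2.5, 0, 0, 0], [0, 0, 2.5, 0, 0, 0]])

```text
time_s: 36.2
tool_pos: [0.6136, 0.1822, 0.2747]
eef_rot: [2.146, 2.295, -0.0]
contact_force: [0.1, 0.1, -2.2]
opening: 0.0137
finger_force: 43.6
```

Emit:
send_rows(plan=[[0, 0, 0, 0, 0, 0], [0, 0, 0, 0, 0, 0], [0, 0, 0, 0, 0, 0], [0, 0, 0, 0, 0, 0], [0, 0, 0, 0, 0, 0]], grip=-0.3)

```text
time_s: 36.7
tool_pos: [0.6137, 0.1822, 0.2749]
eef_rot: [2.145, 2.295, 0.0]
contact_force: [-0.6, -0.1, 0.8]
opening: 0.0301
finger_force: 0.0
```

Emit:
send_rows(plan=[[0, 0, -10, 0, 0, 0], [0, 0, -30, 0, 0, 0], [0, 0, -60, 0, 0, 0], [0, 0, -90, 0, 0, 0], [0, 0, -120, 0, 0, 0]])

```text
time_s: 37.2
tool_pos: [0.6133, 0.1821, 0.3968]
eef_rot: [2.145, 2.294, 0.001]
contact_force: [0.9, -0.4, -0.0]
opening: 0.03
finger_force: 0.0
```

Emit:
send_rows(plan=[[0, -40, 0, 0, 0, 0], [0, -80, 0, 0, 0, 0], [0, -120, 0, 0, 0, 0], [0, -150, 0, 0, 0, 0], [0, -150, 0, 0, 0, 0]])

```text
time_s: 37.7
tool_pos: [0.4604, 0.1721, 0.3972]
eef_rot: [2.144, 2.295, 0.002]
contact_force: [-0.7, -0.5, -0.3]
opening: 0.0297
finger_force: 0.0
```

```bash
cat > fin.py <<'E'
from held import *
p,d=snap('scene'); w=world('scene',d).reshape(-1,3)*1e3
H=np.array([668.5,186.5]);a=np.radians(3.6);hx=np.array([np.cos(a),np.sin(a)]);hy=np.array([-hx[1],hx[0]])
s=np.c_[(w[:,:2]-H)@hx,(w[:,:2]-H)@hy,w[:,2]]
k=s[(s[:,0]>-130)&(s[:,0]<-11)&(abs(s[:,1]-5)<60)&(s[:,2]>110)&(s[:,2]<215)]
print('basket',cv2.minAreaRect(k[:,:2].astype(np.float32)),np.percentile(k[:,2],[1,99]).round(1))
q=stand(w/1e3); h=q[(q[:,0]>-150)&(q[:,0]<-2)&(abs(q[:,1])<75)&(q[:,2]>190)&(q[:,2]<235)]; print(np.histogram(h[:,0],np.arange(-150,0,8))[0])
b=q[(q[:,2]>240)&(q[:,2]<256)&(abs(q[:,0]+162)<20)&(q[:,1]>-75)&(q[:,1]<60)]; print('bar',cv2.fitLine(b[:,:2].astype(np.float32),cv2.DIST_HUBER,0,.01,.01).ravel())
c=cv2.resize(p[110:320,180:390],(600,600),interpolation=cv2.INTER_CUBIC); cv2.imwrite('pics/fin.png',c[:,:,::-1])
E
python3 fin.py; python3 -c "
from h import *; snap('top')"; python3 m2.py | egrep 'timer|beaker|^bar'
```

```text
basket ((-53.332122802734375, 4.648075103759766), (82.13742065429688, 86.88323974609375), 1.1276434659957886) [144. 210.]
[ 0  0 15 59  0  0  0  0 38 13  0  0  0  5 74  4  0  0]
bar [ 7.2806090e-02 -9.9734610e-01 -1.6469864e+02 -4.9551937e+01]
bar 233 dir 84.11 ends [ 520.4 -144.8] [535.5   1.8] zmean 248.4Traceback (most recent call last):
  File "m2.py", line 17, in <module>
    w=pts((240,130,275,160),.27,.3); print('post',w.min(0),w.max(0))
                                                  ~~~~~^^^
    return umr_minimum(a, axis, None, out, keepdims, initial, where)
ValueError: zero-size array to reduction operation minimum which has no identity
```

View pics/fin.png

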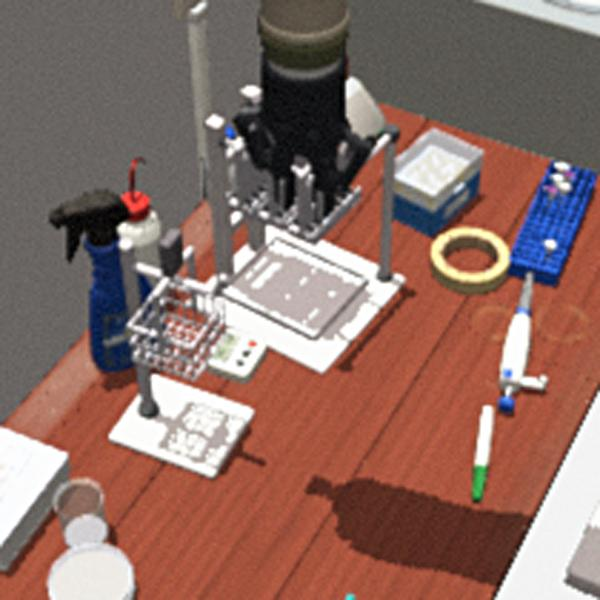

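The basket hangs at (175,310) in the crop. The plates are still at x ≈ -36, -80 and -125. The top view puts the bar at 84.1°, which is shut. The timer and beaker look unmoved. Let it settle, then hand in.

Emit:
send_rows(plan=[[0, 0, 0, 0, 0, 0], [0, 0, 0, 0, 0, 0], [0, 0, 0, 0, 0, 0], [0, 0, 0, 0, 0, 0], [0, 0, 0, 0, 0, 0]])

```text
time_s: 38.3
tool_pos: [0.4643, 0.1721, 0.3944]
eef_rot: [-2.146, -2.294, 0.001]
contact_force: [-0.8, -0.4, -0.5]
opening: 0.0301
finger_force: 0.0
```

```bash
python3 fin.py && python3 -c "
from h import *
print(order.job_done())"
```

```text
basket ((-53.63170623779297, 4.487804412841797), (81.51585388183594, 86.4421157836914), 2.155146598815918) [143.3 206.6]
[ 0  0 12 54  0  0  0  0 28 10  0  0  0  4 60  3  0  0]
bar [ 5.4476745e-03  9.9998516e-01 -1.6542068e+02 -3.7648537e+01]
the job is handed in; nothing more can be done
None
```

All three white carriers hang on the pegs with the bar shut, the basket hangs on its hook, and the job was handed in at about 38 s; no verdict came back, and the timer and beaker were checked only by eye.

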